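# Put away the bowl covers and chopping boards

### The job

Put away the wiped-dry things: nest all the domed bowl covers upside down in one stack in the shallow metal tray, largest at the bottom and each smaller one cupped fully home inside the next larger, and move every chopping board from the drainer to the steel board rack, one to a slot, upright and fully down on the base with its ends within the rack's base. Leave everything else on the bench where it is.

Things in the scene. Friction and masses are not known exactly. Their poses are not given: they have to be found in the camera images.
- cover1: Domed steel bowl cover lying upside down, 164 mm across (outer radius 82), 0.16 kg. Stands on its flat black knob (54 mm across, 12 mm high), mouth up, total height 56. Rim: upright black rubber band 8 mm thick, 14 mm high (42 to 56 mm up), to be pinched from above, one finger inside, one outside. Origin: centre of the knob's flat face, where it stands; z out of the mouth. May be absent.
- cover2: Cover like cover1 (same heights, knob and band) but 144 mm across (outer radius 72), 0.13 kg. In every cover a flat inner floor 64 mm across lies 14.5 mm above the origin, and the steel rises from it to the band: a smaller cover's knob stands on that floor, so its rim ends 14.5 mm above the lower one's. A larger cover cannot go down into a smaller. May be absent.
- cover3: Cover like cover1 (same heights, knob, band and floor) but 124 mm across (outer radius 62), 0.11 kg. May be absent.
- cover4: Cover like cover1 (same heights, knob, band and floor) but 104 mm across (outer radius 52), 0.09 kg. May be absent.
- tray: Shallow square put-away tray of bright metal, fixed, 220 x 220 mm (242 over its turned rim), walls 25 mm high, inner floor 3 mm above the bench. Origin: under its centre, at bench level.
- board1: White chopping board standing on its long edge in the drainer at the start: 200 mm long, 110 mm high, 10 mm thick, 0.21 kg. Origin: middle of its lower edge; x along its length, y through its thickness, z up to its top edge. May be absent.
- board2: White chopping board, same as board1. May be absent.
- board3: White chopping board, same as board1. May be absent.
- rack: Steel board rack, fixed, on one side of the bench: base plate 220 (x) x 150 (y) x 8 mm; three slots along its x axis at y = -42, 0, +42 mm. Each slot lies between two pairs of round-topped upright 6 mm wires (at x = -65 and +65 mm, 68 mm tall), 14 mm clear. Boards stand on the plate, 8 mm above the bench. Origin: under its centre, at bench level.
- drainer: Draining stand, fixed, on the other side of the bench: grey plastic drip tray 228 (x) x 158 (y) mm, rim 16 mm high, floor 8 mm above the bench, with thin white wires 52 mm tall. Boards start in its 22 mm wide slots along x at y = -42, 0, +42 mm. Origin: under its centre, at bench level.
- spatula: Black rubber spatula, 200 mm long, 34 mm wide, lying flat, not part of the job. Origin: centre of its underside.
- jug: Clear plastic measuring jug, 86 mm across, 100 mm high, not part of the job. Origin: centre of its underside.
- jar: Glass jar with a steel cap, 68 mm across, 90 mm high, not part of the job. Origin: centre of its underside.

How it is judged:
By the outcome, as a careful person would: the job done as asked, in the order asked, and still so for the second after the job is handed in, with the robot touching nothing.
Of cover1, cover2, cover3, cover4, board1, board2, board3 only 6 to 7 are there at a start; the rules pass over those that are not, and their reading is None.
At some moment in a run one of cover1, cover2, cover3, cover4 may be knocked a few centimetres aside while the robot is not near it.
It also fails if it takes over 210 s, if anything falls off the work surface, if the arm or the gripper's body presses on something with over 40 N, if the wrist force passes 120 N, or if a joint passes its speed limit or range.

### The arm

A 7-joint arm with a two-finger parallel gripper is mounted at the origin on the work surface. World frame = base frame: x ahead of the robot, y to its left, z up, the work surface at z = 0. Lengths are in m, angles in rad, forces in N, time in s.
With the tool pointing down it reaches from about 0.425 to 0.875 m from the base axis. Payload 9.9 kg.
Tool frame: the origin (TCP) lies midway between the tips of the shut fingers; the grasp point (between the pads) lies hold_point_z behind it (hold_point_z is the distance from the TCP to the grasp point, in m); z points along the fingers, y is the direction in which the jaws open and shut (so a half turn about z gives the same grasp; the last joint's range is limited). The gripper opens to 85 mm and grips with 20 to 120 N. Pads are 22 mm wide; open, the fingers measure 114 mm over their backs; the gripper's body (76 mm by 85 mm) begins 54 mm behind the grasp point. The pads swing forward as they close: fully open they stand 13 mm farther back than shut.
Start: joints at [-1.267, 0.576, 0.025, 1.437, -0.015, 1.129, -0.057], TCP at [0.255, 0.625, 0.231] pointing down, gripper open.
Joint ranges: [-2.76, 2.76], [-0.34, 2.15], [-1.52, 1.57], [0.19, 2.46], [-1.09, 4.23], [0.17, 1.99], [-2.82, 2.82]. Speed limits (rad/s): [2.22, 2.22, 3.01, 3.01, 3.14, 3.14, 3.14].

### API

Orientations are given as a rotation vector (axis times angle).
In Python, from bench import get_state, capture, get_calibration, finish_job, hold_point_z gives the robot as it stands.
- The arm moves only by the tool arm_command, never from a script. Its argument "commands" is a list that holds one entry, the list of rows, each a list of 7 numbers: the opening in per cent of the stroke, from 0 (shut) to 100 (fully open), then the shift along the tool's x, y, z in mm, then the turn, a rotation vector about the tool's x, y, z in rad. In form: [[[fingers, tx, ty, tz, ax, ay, az], ...]]. A call has exactly 10 rows; each row shifts and turns the pose as measured when the row begins, along the tool's axes as they then stand; what a row does not reach is not made up. A row lasts 1/12 s, in which the tool goes at most 41.7 mm and 7.16 degrees, less where a joint would pass 70% of its speed; a pose out of reach is approached as far as the arm can. A call with a gripper value outside its range is refused whole. The fingers move at their own pace and stop on an object; the grip force is fixed at half the most. Time passes only in rows, so rows that do not move let the fingers close, or fill a call up. It gives the time, the measured TCP pose, the force and the opening at its end, in the units of the state.
- get_state(): the state, without advancing time (a new reading comes with each control period).
- capture(name): name is "side" or "top" or "wrist"; returns (picture, depth): 420x560x3 uint8, red, green, blue; 420x560 float32, m along the optical axis (not along the pixel's ray), 0 where there is no reading.
- get_calibration(name): a dict with "vfov" (degrees; the focal length in pixels is half the picture's height over the tangent of half this angle, whatever the lens; pixels are square), "cx", "cy" (the principal point, pixels), "R" (3x3) and "t" (3): a world point X has camera coordinates R X + t. Camera axes: x right, y down, z forward; pixel columns grow to the right and rows downward; lengths in m; the calibration is good to about 2 mm. A picture is of the moment at which its call begins: read the wrist's pose just before it. get_calibration takes no time and is no camera call; for the wrist camera it gives the pose at the moment of the call.
- finish_job(): hands the job in, once; it reports no verdict.
The state is a dict: "t": time; "joints": joint angles; "qd": joint speeds; "joint_efforts": joint torques, N m; "position": TCP position; "eef_rot": TCP orientation; "ft_force": force on the tool from outside, world axes, zero at the start; "moment": the same for the moment, N m; "width": opening from 0.0 (shut) to 1.0 (fully open).
Only numpy, scipy, OpenCV 4.12 (cv2) and the standard library are available. Lean on these libraries where they do the work, as an engineer would, in place of code of your own. Each camera call takes 0.05 s, during which the arm holds its last target. There are 200 camera calls.

## Working session

There is one attempt and no reset: what is moved stays moved. The work goes in short steps, Python scripts to look and compute and a tool call to move; the robot and the scene stay as the last step left them, time stands still between calls to the robot, and variables do not carry over. Pictures are saved under pics/ and viewed, about 12 in all and at most 16, crops included, and the job is handed in when it is done.

Besides the shell and the picture viewer there is one more tool, called after "Request:" by a JSON object that holds its "api" and its "payload". arm_command: Moves the arm, as the interface text tells. Its arguments: {"type":"object","properties":{"commands":{"type":"array"}},"required":["commands"]}

```bash
mkdir -p pics; ls
python3 - <<'E'
from bench import *
import cv2,numpy as np
print(get_state()); print(hold_point_z if not callable(hold_point_z) else hold_point_z())
for n in("top","side","wrist"):
    c=get_calibration(n);print(n,c)
    p,d=capture(n);cv2.imwrite(f"pics/{n}0.png",p[:,:,::-1]);np.savez(f"{n}0.npz",p=p,d=d)
E
```

```text
pics
{'t': 0.0, 'joints': array([-1.26679101,  0.57652733,  0.02482982,  1.43787926, -0.01501239,
        1.12898183, -0.05653831]), 'qd': array([ 3.04314588e-04,  1.60382919e-03, -1.50235245e-03, -9.90304276e-05,
       -8.02394269e-04, -1.29746473e-03,  9.18607294e-05]), 'joint_efforts': array([-7.48637376e-05, -7.65750217e+01,  2.25099564e+00, -2.85959548e+01,
        1.55693467e-02,  1.28853321e-02, -3.07324819e-05]), 'position': array([0.25507491, 0.62448256, 0.23045568]), 'eef_rot': array([-6.05300992e-01, -3.08247613e+00,  2.50146510e-03]), 'ft_force': array([0.07208969, 0.51728232, 0.16510529]), 'moment': array([-0.08151878,  0.02684338, -0.01677035]), 'width': 0.9932077500063087}
0.0187
top {'vfov': 52.12562771110234, 'cx': 279.27579563578405, 'cy': 196.13015891830673, 'R': array([[ 0.02486538, -0.9996707 , -0.00634024],
       [-0.99348768, -0.02400516, -0.11138215],
       [ 0.11119327,  0.00906851, -0.99375742]]), 't': array([6.54087179e-04, 5.41371251e-01, 1.30139460e+00])}
side {'vfov': 48.159427342378855, 'cx': 281.0405488318498, 'cy': 206.92239543946891, 'R': array([[ 0.93921883, -0.34303778,  0.01389481],
       [-0.22031421, -0.63325989, -0.74191884],
       [ 0.26330522,  0.69376292, -0.67034571]]), 't': array([-0.50721263,  0.14262504,  1.29266344])}
wrist {'vfov': 65.45723097355538, 'cx': 280.2697785182043, 'cy': 211.87640199456217, 'R': array([[ 0.37851276,  0.92559202, -0.00274023],
       [ 0.89315324, -0.36446706,  0.26351668],
       [ 0.24291022, -0.10219188, -0.96465095]]), 't': array([-0.67331524, -0.03495827,  0.37914858])}
```

View pics/top0.png

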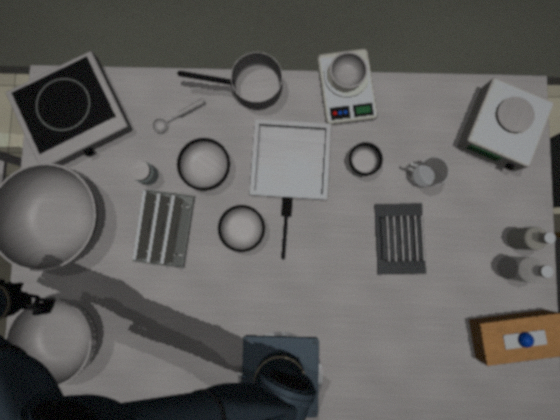

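View pics/side0.png

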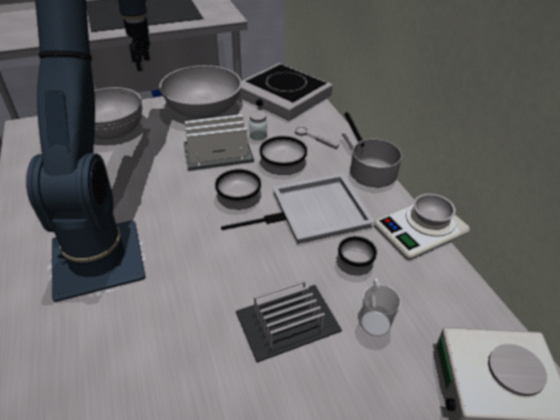

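```bash
cat > h.py <<'E'
import numpy as np,cv2
from bench import *
from scipy.spatial.transform import Rotation as Ro
def foc(c,h=420): return h/2/np.tan(np.radians(c["vfov"]/2))
def ray(c,uv,z):
    uv=np.atleast_2d(np.asarray(uv,float));f=foc(c)
    d=np.c_[(uv[:,0]-c["cx"])/f,(uv[:,1]-c["cy"])/f,np.ones(len(uv))]@c["R"]
    o=-c["R"].T@c["t"]
    return o+d*((z-o[2])/d[:,2])[:,None]
def cloud(c,D):
    v,u=np.mgrid[:D.shape[0],:D.shape[1]];f=foc(c)
    P=np.stack([(u-c["cx"])/f*D,(v-c["cy"])/f*D,D],-1)-c["t"]
    W=P@c["R"];W[D==0]=np.nan
    return W
def circ(P):
    A=np.c_[2*P[:,:2],np.ones(len(P))];s=np.linalg.lstsq(A,(P[:,:2]**2).sum(1),rcond=None)[0]
    return s[0],s[1],np.sqrt(s[2]+s[0]**2+s[1]**2)
def look(name,tag):
    c=get_calibration(name);p,d=capture(name);cv2.imwrite(f"pics/{tag}.png",p[:,:,::-1]);return c,p,d
E
python3 - <<'E'
from h import *
for n,boxes in(("top",((204,163),(242,228),(365,159))),("side",((283,154),(238,189),(357,254)))):
    c=get_calibration(n);z=np.load(n+"0.npz");g=z["p"].max(2);W=cloud(c,z["d"])
    for(u,v)in boxes:
        m=np.zeros_like(g);r=34
        m[v-r:v+r,u-r:u+r]=(g[v-r:v+r,u-r:u+r]<45)
        n_,l,s,ce=cv2.connectedComponentsWithStats(m);k=1+np.argmax(s[1:,4])
        ct=max(cv2.findContours((l==k).astype(np.uint8),0,2)[0],key=len)
        h=cv2.convexHull(ct)[:,0];e=cv2.fitEllipse(ct)
        q=ray(c,[e[0]],.05)[0]
        P=ray(c,ct[:,0],.049)
        print(n,(u,v),"ell",np.round(e[0]),np.round(e[1],1),"centre z.05",q.round(4),"circ",np.round(circ(P),4),"z",np.nanpercentile(W[l==k][:,2],[10,50,90]).round(3))
c=get_calibration("top");z=np.load("top0.npz");W=cloud(c,z["d"]);g=z["p"].max(2)
for x0,x1,y0,y1 in((125,205,180,280),(365,435,195,285)):
    w=W[y0:y1,x0:x1];print(np.nanpercentile(w[...,2],[5,50,95]).round(3))
    im=cv2.resize(z["p"][y0:y1,x0:x1,::-1],None,fx=5,fy=5,interpolation=2);cv2.imwrite(f"pics/c{x0}.png",im)
a=cv2.imread("pics/c125.png");b=cv2.imread("pics/c365.png");b=cv2.resize(b,(350,500));a=cv2.resize(a,(400,500));cv2.imwrite("pics/crops.png",np.hstack([a,b]))
for nm,uv,zz in(("tray corners",[(255,121),(330,122),(327,200),(249,197)],.025),("rack base",[(376,205),(421,204),(426,273),(376,274)],.008),("drainer",[(141,191),(195,195),(187,266),(134,262)],.016)):
    P=ray(c,uv,zz);print(nm,P[:,:2].round(3).tolist(),P.mean(0).round(3))
E
```

```text
top (204, 163) ell [203. 164.] [49.3 50.2] centre z.05 [0.633  0.2502 0.05  ] circ [0.6348 0.2519 0.0763] z [0.049 0.053 0.058]
top (242, 228) ell [241. 228.] [43.8 44.1] centre z.05 [0.4386 0.127  0.05  ] circ [0.4391 0.1274 0.0663] z [0.05  0.053 0.058]
top (365, 159) ell [365. 159.] [30.3 30.9] centre z.05 [ 0.6604 -0.2462  0.05  ] circ [ 0.6608 -0.2463  0.0472] z [0.031 0.052 0.056]
side (283, 154) ell [283. 152.] [30.1 46. ] centre z.05 [0.634 0.242 0.05 ] circ [0.6359 0.2458 0.0833] z [0.038 0.049 0.056]
side (238, 189) ell [238. 185.] [31.3 44.2] centre z.05 [0.4395 0.1189 0.05  ] circ [0.4409 0.1225 0.0729] z [0.038 0.05  0.057]
side (357, 254) ell [357. 252.] [29.9 37.5] centre z.05 [ 0.6615 -0.2543  0.05  ] circ [ 0.6625 -0.252   0.0525] z [0.036 0.051 0.057]
[-0.005  0.004  0.116]
[-0.005  0.003  0.065]
tray corners [[0.78, 0.097], [0.782, -0.141], [0.533, -0.135], [0.537, 0.108]] [ 0.658 -0.018  0.025]
rack base [[0.523, -0.29], [0.53, -0.431], [0.316, -0.444], [0.309, -0.29]] [ 0.419 -0.364  0.008]
drainer [[0.549, 0.449], [0.54, 0.279], [0.319, 0.293], [0.327, 0.458]] [0.434 0.37  0.016]
```

View pics/crops.png

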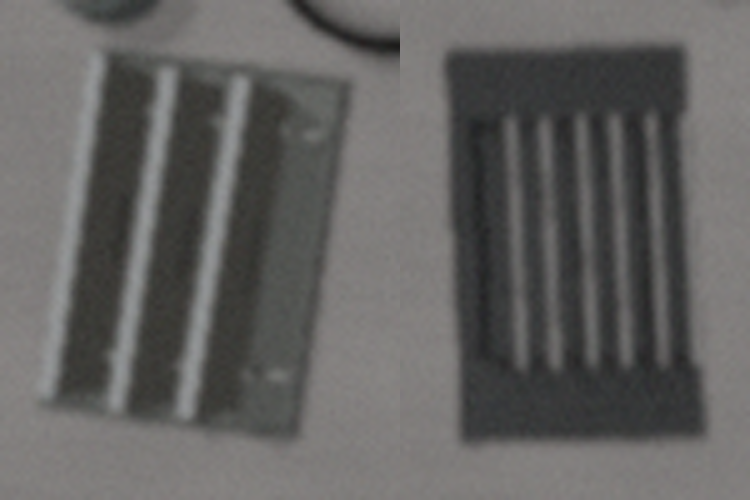

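```bash
cat >> h.py <<'E'
from scipy.linalg import logm
def Rdown(yaw): # tool y at world angle yaw, z down
    y=np.array([np.cos(yaw),np.sin(yaw),0]);z=np.array([0,0,-1.]);return np.c_[np.cross(y,z),y,z]
def plan(pos,yaw,n=10,s=None):
    s=s or get_state();A=np.eye(4);A[:3,:3]=Ro.from_rotvec(s["eef_rot"]).as_matrix();A[:3,3]=s["position"]
    B=np.eye(4);B[:3,:3]=Rdown(yaw);B[:3,3]=pos
    T=np.linalg.inv(A)@B; w=Ro.from_matrix(T[:3,:3]).as_rotvec()
    L=np.real(logm(T)); 
    print("n",n,"row:",(L[:3,3]*1e3/n).round(2).tolist(),(w/n).round(4).tolist(),"speed mm",np.linalg.norm(L[:3,3]*1e3/n).round(1),"deg",np.degrees(np.linalg.norm(w)/n).round(1))
def st():
    s=get_state();R=Ro.from_rotvec(s["eef_rot"]).as_matrix()
    print("t",round(s["t"],2),"pos",s["position"].round(4),"yaw",np.degrees(np.arctan2(R[1,1],R[0,1])).round(2),"zax",R[:,2].round(3),"F",s["ft_force"].round(1),"w",round(s["width"],3),"q7",s["joints"][6].round(2));return s
def polar(c,dr): # point dr farther than c along base azimuth
    c=np.asarray(c[:2]);a=np.arctan2(c[1],c[0]);return c+dr*np.array([np.cos(a),np.sin(a)]),a
E
python3 - <<'E'
from h import *
st();p,a=polar((.635,.249),-.12);print(p,np.degrees(a));plan([*p,.26],a)
E
```

```text
t 0.15 pos [0.2551 0.6246 0.2307] yaw 67.78 zax [-0.    -0.001 -1.   ] F [-0.5  0.8  0.3] w 1.001 q7 -0.06
[0.52328204 0.20519249] 21.41143606715065
n 10 row: [-50.05, -10.64, -2.92] [-0.0001, 0.0001, 0.0809] speed mm 51.2 deg 4.6
```

Request:
{"api": "arm_command", "payload": {"commands": [[[100, -25, -5.3, -1.5, 0, 0, 0.0405], [100, -25, -5.3, -1.5, 0, 0, 0.0405], [100, -25, -5.3, -1.5, 0, 0, 0.0405], [100, -25, -5.3, -1.5, 0, 0, 0.0405], [100, -25, -5.3, -1.5, 0, 0, 0.0405], [100, -25, -5.3, -1.5, 0, 0, 0.0405], [100, -25, -5.3, -1.5, 0, 0, 0.0405], [100, -25, -5.3, -1.5, 0, 0, 0.0405], [100, -25, -5.3, -1.5, 0, 0, 0.0405], [100, -25, -5.3, -1.5, 0, 0, 0.0405]]]}}

```text
t: 0.98
position: [0.4347, 0.4434, 0.2408]
eef_rot: [-1.217, -2.89, 0.012]
ft_force: [0.4, 0.2, -0.6]
width: 0.997
```

Request:
{"api": "arm_command", "payload": {"commands": [[[100, -25, -5.3, -1.5, 0, 0, 0.0405], [100, -25, -5.3, -1.5, 0, 0, 0.0405], [100, -25, -5.3, -1.5, 0, 0, 0.0405], [100, -25, -5.3, -1.5, 0, 0, 0.0405], [100, -25, -5.3, -1.5, 0, 0, 0.0405], [100, -25, -5.3, -1.5, 0, 0, 0.0405], [100, -25, -5.3, -1.5, 0, 0, 0.0405], [100, -25, -5.3, -1.5, 0, 0, 0.0405], [100, -25, -5.3, -1.5, 0, 0, 0.0405], [100, -25, -5.3, -1.5, 0, 0, 0.0405]]]}}

```text
t: 1.82
position: [0.5314, 0.1946, 0.2545]
eef_rot: [-1.801, -2.568, 0.019]
ft_force: [-0.1, 0.0, 0.0]
width: 0.997
```

Run:
```python
from h import *
st();c,p,d=look("wrist","w1");np.savez("w1.npz",p=p,d=d,**c)
W=cloud(c,d);print("bench z",np.nanpercentile(W[...,2],[5,30,60,95]).round(4), "cam",(-c["R"].T@c["t"]).round(3))
```

```text
t 1.82 pos [0.5314 0.1946 0.2545] yaw 19.9 zax [-0.011 -0.007 -1.   ] F [-0.1  0.   0. ] w 0.997 q7 0.05
bench z [-1.100e-03  2.000e-04  1.440e-02  3.409e-01] cam [0.511 0.258 0.397]
```

View pics/w1.png

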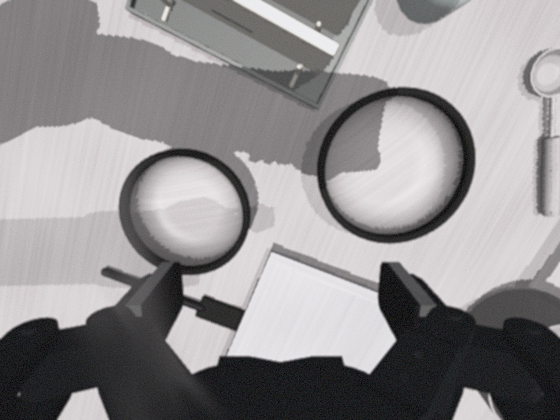

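```bash
cat >> h.py <<'E'
def rim(c,p,uv,r,z=.056,th=60):
    """cover rim circle: dark ring around pixel uv; rays onto rim-top plane"""
    g=p.max(2);m=(g<th).astype(np.uint8);mm=np.zeros_like(m);cv2.circle(mm,uv,r,1,-1);m&=mm
    n,l,s,ce=cv2.connectedComponentsWithStats(m);k=1+np.argmax(s[1:,4])
    a=(l==k).astype(np.uint8);ct,h=cv2.findContours(a,cv2.RETR_CCOMP,cv2.CHAIN_APPROX_NONE)
    o=max([x for x,y in zip(ct,h[0]) if y[3]<0],key=cv2.contourArea);i=max([x for x,y in zip(ct,h[0]) if y[3]>=0],key=cv2.contourArea)
    out=[]
    for q,zz in((cv2.convexHull(o),z),(i,z)):
        P=ray(c,q[:,0],zz)
        C=np.array(circ(P));out.append(C)
        for _ in range(6):
            e=np.abs(np.hypot(P[:,0]-C[0],P[:,1]-C[1])-C[2]);C=np.array(circ(P[e<=np.percentile(e,75)]))
        out.append(C)
    print("rim out all/robust",*[x.round(4) for x in out[:2]],"in",*[x.round(4) for x in out[2:]])
    return out
E
python3 - <<'E'
from h import *
f=np.load("w1.npz");c={k:f[k] for k in("vfov","cx","cy","R","t")}
rim(c,f["p"],(396,165),90);rim(c,f["p"],(185,210),82)
st()
W=cloud(c,f["d"]);
for u,v in((396,90),(470,150),(185,154),(247,205)):print(W[v,u].round(4))
E
```

```text
rim out all/robust [0.6347 0.2512 0.08  ] [0.6353 0.2512 0.0797] in [0.6324 0.2509 0.072 ] [0.6323 0.2509 0.0721]
rim out all/robust [0.4394 0.1168 0.0786] [0.4435 0.1155 0.0817] in [0.3822 0.1597 0.0011] [0.3822 0.1597 0.0011]
t 1.87 pos [0.5328 0.1877 0.2552] yaw 19.33 zax [-0.01 -0.01 -1.  ] F [ 1.  -5.3  0.2] w 1.0 q7 0.05
[0.6029 0.3223 0.0552]
[0.6986 0.2953 0.0552]
[0.4246 0.1916 0.0557]
[0.5022 0.1616 0.0545]
```

Run:
```python
from h import *
p,a=polar((.6333,.2511),-.078);print(p);plan([*p,.10],a,8)
```

```text
[0.5607915  0.22235078]
n 8 row: [2.89, 4.92, 19.36] [-0.0016, 0.0008, -0.005] speed mm 20.2 deg 0.3
```

Request:
{"api": "arm_command", "payload": {"commands": [[[40, 2.9, 4.9, 19.4, -0.0016, 0.0008, -0.005], [40, 2.9, 4.9, 19.4, -0.0016, 0.0008, -0.005], [40, 2.9, 4.9, 19.4, -0.0016, 0.0008, -0.005], [40, 2.9, 4.9, 19.4, -0.0016, 0.0008, -0.005], [40, 2.9, 4.9, 19.4, -0.0016, 0.0008, -0.005], [40, 2.9, 4.9, 19.4, -0.0016, 0.0008, -0.005], [40, 2.9, 4.9, 19.4, -0.0016, 0.0008, -0.005], [40, 2.9, 4.9, 19.4, -0.0016, 0.0008, -0.005], [40, 0, 0, 0, 0, 0, 0], [40, 0, 0, 0, 0, 0, 0]]]}}

```text
t: 2.7
position: [0.5636, 0.2191, 0.0942]
eef_rot: [1.772, 2.592, 0.003]
ft_force: [0.0, 0.6, 1.0]
width: 0.397
```

Run:
```python
from h import *
st();p,a=polar((.6333,.2511),-.078);plan([*p,.045],a,3)
```

```text
t 2.7 pos [0.5636 0.2191 0.0942] yaw 21.29 zax [ 0.002  0.    -1.   ] F [0.  0.6 1. ] w 0.397 q7 0.12
n 3 row: [1.35, -0.48, 16.38] [0.0008, 0.0001, -0.0019] speed mm 16.4 deg 0.1
```

Request:
{"api": "arm_command", "payload": {"commands": [[[40, 1.3, -0.5, 16, 0, 0, -0.002], [40, 1.3, -0.5, 16, 0, 0, -0.002], [40, 1.3, -0.5, 13, 0, 0, 0], [40, 0, 0, 0, 0, 0, 0], [40, 0, 0, 0, 0, 0, 0], [0, 0, 0, 0, 0, 0, 0], [0, 0, 0, 0, 0, 0, 0], [0, 0, 0, 0, 0, 0, 0], [0, 0, 0, 0, 0, 0, 0], [0, 0, 0, 0, 0, 0, 0]]]}}

```text
t: 3.53
position: [0.5651, 0.2225, 0.0588]
eef_rot: [1.765, 2.589, 0.018]
ft_force: [0.5, 0.2, -0.1]
width: 0.001
```

Run:
```python
from h import *
st()
c,p,d=look("wrist","w2")
```

```text
t 3.53 pos [0.5651 0.2225 0.0588] yaw 21.44 zax [ 0.013  0.005 -1.   ] F [ 0.5  0.2 -0.1] w 0.001 q7 0.13
```

Request:
{"api": "arm_command", "payload": {"commands": [[[40, 0, 0, 0, 0, 0, 0], [40, 0, 0, 0, 0, 0, 0], [40, 0, 0, 0, 0, 0, 0], [40, 0, 0, 6, 0, 0, 0], [40, 0, 0, 6, 0, 0, 0], [40, 0, 0, 2, 0, 0, 0], [40, 0, 0, 0, 0, 0, 0], [40, 0, 0, 0, 0, 0, 0], [40, 0, 0, 0, 0, 0, 0], [40, 0, 0, 0, 0, 0, 0]]]}}

```text
t: 4.42
position: [0.5648, 0.2224, 0.0425]
eef_rot: [1.765, 2.59, 0.016]
ft_force: [0.8, 1.7, 0.4]
width: 0.399
```

Run:
```python
from h import *
st();p,a=polar((.6333,.2511),-.078);plan([*p,.045],a,3)
```

```text
t 4.42 pos [0.5648 0.2224 0.0425] yaw 21.43 zax [ 0.012  0.004 -1.   ] F [0.8 1.7 0.4] w 0.399 q7 0.13
n 3 row: [0.48, -1.24, -0.85] [0.0041, 0.0002, -0.0012] speed mm 1.6 deg 0.2
```

Request:
{"api": "arm_command", "payload": {"commands": [[[40, 0.8, -2, -1.2, 0.006, 0, 0], [40, 0.6, -1.5, -1, 0.006, 0, 0], [40, 0, -0.6, 0, 0, 0, 0], [40, 0, 0, 0, 0, 0, 0], [0, 0, 0, 0, 0, 0, 0], [0, 0, 0, 0, 0, 0, 0], [0, 0, 0, 0, 0, 0, 0], [0, 0, 0, 0, 0, 0, 0], [0, 0, 0, 0, 0, 0, 0], [0, 0, 0, 0, 0, 0, 0]]]}}

```text
t: 5.25
position: [0.5606, 0.2225, 0.0458]
eef_rot: [1.769, 2.595, 0.001]
ft_force: [0.3, 0.3, 0.3]
width: 0.069
```

Run:
```python
from h import *
st()
```

```text
t 5.25 pos [0.5606 0.2225 0.0458] yaw 21.43 zax [ 0.001  0.    -1.   ] F [0.3 0.3 0.3] w 0.069 q7 0.13
```

Request:
{"api": "arm_command", "payload": {"commands": [[[0, 0, 0, -6, 0, 0, 0], [0, 0, 0, -10, 0, 0, 0], [0, 0, 0, -15, 0, 0, 0], [0, 0, 0, -15, 0, 0, 0], [0, 0, 0, -15, 0, 0, 0], [0, 0, 0, -15, 0, 0, 0], [0, 0, 0, -10, 0, 0, 0], [0, 0, 0, -5, 0, 0, 0], [0, 0, 0, 0, 0, 0, 0], [0, 0, 0, 0, 0, 0, 0]]]}}

```text
t: 6.08
position: [0.5588, 0.2214, 0.1447]
eef_rot: [-1.77, -2.595, 0.004]
ft_force: [-0.1, 0.1, -2.3]
width: 0.073
```

Run:
```python
from h import *
st();c,p,d=look("wrist","w3");np.savez("w3.npz",p=p,d=d,**c)
c,p2,d=look("top","t3");np.savez("t3.npz",p=p2,d=d)
cv2.imwrite("pics/m3.png",np.vstack([cv2.resize(p,(420,315)),p2[90:290,60:480]])[:,:,::-1])
W=cloud(c,d)
# tray inner/outer by depth: rim z~.025
m=(abs(W[...,2]-.024)<.007)&(W[...,0]>.5)&(W[...,0]<.82)&(abs(W[...,1])<.17)
r=cv2.minAreaRect(W[m][:,:2].astype(np.float32)*1000);print("tray rect",r)
g=p2.min(2)
s=get_state();p,a=polar((.6575,-.017),-.078);plan([*p,.15],a,14);print(p,a)
```

```text
t 6.08 pos [0.5588 0.2214 0.1447] yaw 21.4 zax [-0.002 -0.001 -1.   ] F [-0.1  0.1 -2.3] w 0.073 q7 0.09
tray rect ((659.4295654296875, -20.7225341796875), (264.8839416503906, 349.73583984375), 83.16236877441406)
n 14 row: [-16.99, -1.46, -0.41] [-0.0002, 0.0001, 0.0285] speed mm 17.1 deg 1.6
[ 0.57952606 -0.01498394] -0.025849754082415972
```

View pics/m3.png

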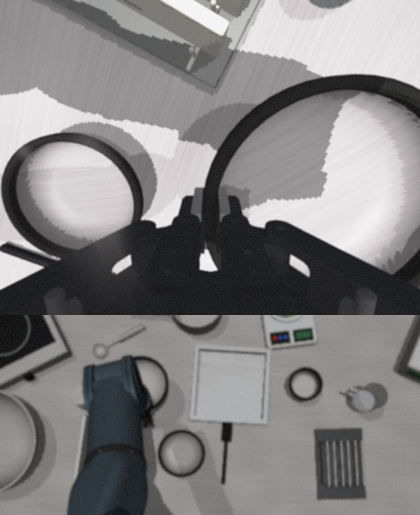

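Request:
{"api": "arm_command", "payload": {"commands": [[[0, -17, -1.5, 0, 0, 0, 0.0285], [0, -17, -1.5, 0, 0, 0, 0.0285], [0, -17, -1.5, 0, 0, 0, 0.0285], [0, -17, -1.5, 0, 0, 0, 0.0285], [0, -17, -1.5, 0, 0, 0, 0.0285], [0, -17, -1.5, 0, 0, 0, 0.0285], [0, -17, -1.5, 0, 0, 0, 0.0285], [0, -17, -1.5, 0, 0, 0, 0.0285], [0, -17, -1.5, 0, 0, 0, 0.0285], [0, -17, -1.5, 0, 0, 0, 0.0285]]]}}

```text
t: 7.02
position: [0.5828, 0.0358, 0.1386]
eef_rot: [-2.15, -2.284, 0.02]
ft_force: [0.6, 0.5, -1.6]
width: 0.067
```

Request:
{"api": "arm_command", "payload": {"commands": [[[0, -17, -1.5, 0, 0, 0, 0.0285], [0, -17, -1.5, 0, 0, 0, 0.0285], [0, -17, -1.5, 0, 0, 0, 0.0285], [0, -10, -1, 0, 0, 0, 0.015], [0, -5, -0.5, 0, 0, 0, 0.007], [0, 0, 0, 0, 0, 0, 0], [0, 0, 0, 0, 0, 0, 0], [0, 0, 0, 0, 0, 0, 0], [0, 0, 0, 0, 0, 0, 0], [0, 0, 0, 0, 0, 0, 0]]]}}

```text
t: 7.85
position: [0.5745, -0.0468, 0.1371]
eef_rot: [-2.299, -2.135, 0.03]
ft_force: [-0.2, 0.8, -0.6]
width: 0.069
```

Run:
```python
from h import *
st();p,a=polar((.6575,-.018),-.078);plan([*p,.055],a,6)
```

```text
t 7.85 pos [ 0.5745 -0.0468  0.1371] yaw -4.25 zax [-0.016 -0.01  -1.   ] F [-0.2  0.8 -0.6] w 0.069 q7 0.18
n 6 row: [5.27, 0.68, 13.64] [-0.0026, 0.0018, -0.0078] speed mm 14.6 deg 0.5
```

Request:
{"api": "arm_command", "payload": {"commands": [[[0, 6, 0.8, 12, -0.003, 0.002, -0.009], [0, 6, 0.8, 12, -0.003, 0.002, -0.009], [0, 6, 0.8, 12, -0.003, 0.002, -0.009], [0, 6, 0.8, 12, -0.003, 0.002, -0.009], [0, 4, 0.4, 10, -0.003, 0.002, -0.007], [0, 2, 0.2, 6, 0, 0, 0], [0, 0, 0, 3, 0, 0, 0], [0, 0, 0, 0, 0, 0, 0], [0, 0, 0, 0, 0, 0, 0], [0, 0, 0, 0, 0, 0, 0]]]}}

```text
t: 8.68
position: [0.582, -0.0088, 0.0683]
eef_rot: [2.241, 2.201, 0.006]
ft_force: [-0.1, 0.9, -1.8]
width: 0.068
```

Run:
```python
from h import *
st();p,a=polar((.6575,-.018),-.078);plan([*p,.049],a,3)
c,p,d=look("wrist","w4")
```

```text
t 8.68 pos [ 0.582  -0.0088  0.0683] yaw -1.02 zax [ 0.003  0.002 -1.   ] F [-0.1  0.9 -1.8] w 0.068 q7 0.21
n 3 row: [-2.37, -0.77, 6.43] [0.001, -0.0007, 0.0032] speed mm 6.9 deg 0.2
```

View pics/w4.png

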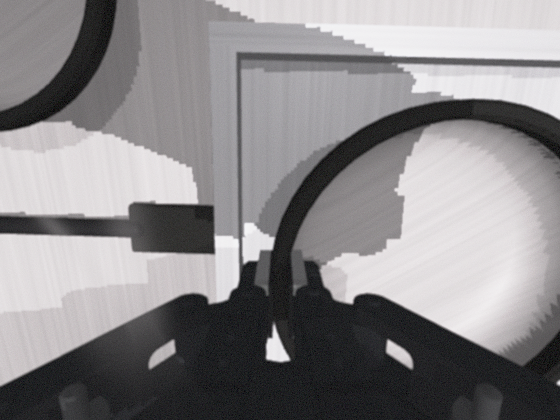

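Request:
{"api": "arm_command", "payload": {"commands": [[[0, -2, -0.7, 6, 0, 0, 0], [0, -2, -0.7, 6, 0, 0, 0], [0, -2, -0.6, 4, 0, 0, 0], [0, 0, 0, 2, 0, 0, 0], [0, 0, 0, 0, 0, 0, 0], [0, 0, 0, 0, 0, 0, 0], [0, 0, 0, 0, 0, 0, 0], [0, 0, 0, 0, 0, 0, 0], [0, 0, 0, 0, 0, 0, 0], [0, 0, 0, 0, 0, 0, 0]]]}}

```text
t: 9.57
position: [0.5806, -0.0169, 0.0498]
eef_rot: [2.242, 2.197, 0.008]
ft_force: [1.0, -0.1, -0.4]
width: 0.068
```

Run:
```python
from h import *
st()
```

```text
t 9.57 pos [ 0.5806 -0.0169  0.0498] yaw -1.15 zax [ 0.006  0.002 -1.   ] F [ 1.  -0.1 -0.4] w 0.068 q7 0.23
```

Request:
{"api": "arm_command", "payload": {"commands": [[[0, 0, 0, 1.5, 0, 0, 0], [0, 0, 0, 0.5, 0, 0, 0], [0, 0, 0, 0, 0, 0, 0], [30, 0, 0, 0, 0, 0, 0], [30, 0, 0, 0, 0, 0, 0], [30, 0, 0, 0, 0, 0, 0], [30, 0, 0, 0, 0, 0, 0], [30, 0, 0, 0, 0, 0, 0], [30, 0, 0, -5, 0, 0, 0], [30, 0, 0, -8, 0, 0, 0]]]}}

```text
t: 10.4
position: [0.5808, -0.0167, 0.061]
eef_rot: [2.241, 2.197, 0.009]
ft_force: [0.5, 0.4, -0.7]
width: 0.301
```

Request:
{"api": "arm_command", "payload": {"commands": [[[40, 0, -5, -22, 0, 0, 0], [40, 0, -5, -22, 0, 0, 0], [40, 0, -5, -22, 0, 0, 0], [40, 0, -5, -22, 0, 0, 0], [40, 0, -5, -22, 0, 0, 0], [40, 0, -5, -22, 0, 0, 0], [40, 0, -5, -22, 0, 0, 0], [40, 0, -5, -15, 0, 0, 0], [40, 0, 0, -5, 0, 0, 0], [40, 0, 0, 0, 0, 0, 0]]]}}

```text
t: 11.23
position: [0.5375, -0.0174, 0.2506]
eef_rot: [2.241, 2.193, 0.015]
ft_force: [-0.3, -0.2, -0.1]
width: 0.398
```

Run:
```python
from h import *
st();c,p,d=look("wrist","w5");np.savez("w5.npz",p=p,d=d,**c)
```

```text
t 11.23 pos [ 0.5375 -0.0174  0.2506] yaw -1.25 zax [ 0.011  0.002 -1.   ] F [-0.3 -0.2 -0.1] w 0.398 q7 0.12
```

View pics/w5.png

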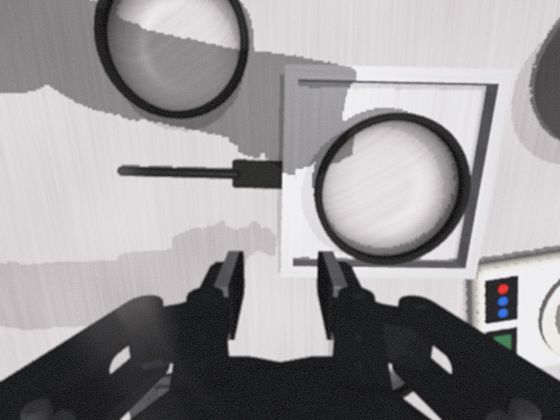

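Run:
```python
from h import *
f=np.load("w5.npz");c={k:f[k] for k in("vfov","cx","cy","R","t")};p=f["p"]
rim(c,p,(393,188),95,.059)
g=p.max(2);m=(g<45).astype(np.uint8);m[130:]=0;m[:,270:]=0
n,l,s,ce=cv2.connectedComponentsWithStats(m);k=1+np.argmax(s[1:,4])
ct=cv2.findContours((l==k).astype(np.uint8),0,cv2.CHAIN_APPROX_NONE)[0];h=cv2.convexHull(max(ct,key=cv2.contourArea))[:,0];h=h[h[:,1]>5]
P=ray(c,h,.056);C=np.array(circ(P));print(C,len(h))
q,a=polar(C,.068);print(q,np.degrees(a));plan([*q,.10],a,10)
```

```text
rim out all/robust [ 0.6564 -0.0247  0.0803] [ 0.6556 -0.025   0.0805] in [ 0.6538 -0.0233  0.0722] [ 0.6535 -0.0232  0.0722]
[0.44179444 0.12569757 0.07024578] 40
[0.50719873 0.14430613] 15.881898454462233
n 10 row: [16.48, -1.03, 15.02] [0.0011, -0.0001, -0.0299] speed mm 22.3 deg 1.7
```

Request:
{"api": "arm_command", "payload": {"commands": [[[40, 16, -1, 12, 0.001, 0, -0.03], [40, 16, -1, 12, 0.001, 0, -0.03], [40, 16, -1, 12, 0.001, 0, -0.03], [40, 16, -1, 12, 0.001, 0, -0.03], [40, 16, -1, 12, 0.001, 0, -0.03], [40, 16, -1, 12, 0.001, 0, -0.03], [40, 16, -1, 12, 0.001, 0, -0.03], [40, 16, -1, 12, 0.001, 0, -0.03], [40, 8, 0, 6, 0, 0, -0.015], [40, 0, 0, 0, 0, 0, 0]]]}}

```text
t: 12.12
position: [0.5141, 0.1203, 0.1336]
eef_rot: [-1.935, -2.469, 0.014]
ft_force: [-0.1, -0.2, 0.4]
width: 0.4
```

Run:
```python
from h import *
st();C=(.4418,.1257)
c,p,d=look("wrist","w6");np.savez("w6.npz",p=p,d=d,**c);st()
W=cloud(c,d);m=(abs(W[...,2]-.056)<.004)&(np.hypot(W[...,0]-C[0],W[...,1]-C[1])<.09)&(p.max(2)<70)
print(m.sum(),circ(W[m]))
q,a=polar(C,.068);plan([*q,.060],a,6)
```

```text
t 12.12 pos [0.5141 0.1203 0.1336] yaw 13.83 zax [-0.009 -0.004 -1.   ] F [-0.1 -0.2  0.4] w 0.4 q7 0.13
t 12.17 pos [0.5143 0.1194 0.1341] yaw 13.75 zax [-0.009 -0.004 -1.   ] F [-0.1 -0.2 -0.5] w 0.399 q7 0.13
6019 (np.float64(0.4414222767113421), np.float64(0.12796015879654815), np.float64(0.06688398024721263))
n 6 row: [4.32, -0.03, 12.34] [-0.0016, 0.0003, -0.0062] speed mm 13.1 deg 0.4
```

Request:
{"api": "arm_command", "payload": {"commands": [[[40, 4, 0, 13, -0.0016, 0, -0.006], [40, 4, 0, 13, -0.0016, 0, -0.006], [40, 4, 0, 13, -0.0016, 0, -0.006], [40, 4, 0, 13, -0.0016, 0, -0.006], [40, 4, 0, 12, -0.0016, 0, -0.006], [40, 3, 0, 5, 0, 0, -0.003], [40, 2, 0, 2, 0, 0, 0], [40, 0, 0, 0, 0, 0, 0], [40, 0, 0, 0, 0, 0, 0], [40, 0, 0, 0, 0, 0, 0]]]}}

```text
t: 13.0
position: [0.5148, 0.1338, 0.0651]
eef_rot: [1.914, 2.478, 0.001]
ft_force: [0.1, -0.8, 0.5]
width: 0.399
```

```bash
cat >> h.py <<'E'
def ring(c,p,d,C,z=.056,R=.09,tol=.004,show=True):
    W=cloud(c,d);m=(abs(W[...,2]-z)<tol)&(np.hypot(W[...,0]-C[0],W[...,1]-C[1])<R)&(p.max(2)<70)
    P=W[m];C=circ(P)
    for _ in range(5):
        e=abs(np.hypot(P[:,0]-C[0],P[:,1]-C[1])-C[2]);C=circ(P[e<.008])
    ang=np.degrees(np.arctan2(P[:,1]-C[1],P[:,0]-C[0]));print("ring",np.round(C,4),"n",len(P),"octants",np.histogram(ang,8,(-180,180))[0]);return C
E
python3 - <<'E'
from h import *
st();q,a=polar((.4414,.1278),.068);plan([*q,.045],a,3)
E
```

```text
t 13.0 pos [0.5148 0.1338 0.0651] yaw 14.64 zax [ 0.008 -0.006 -1.   ] F [ 0.1 -0.8  0.5] w 0.399 q7 0.15
n 3 row: [4.9, -1.47, 6.66] [0.0022, 0.0026, -0.0088] speed mm 8.4 deg 0.5
```

Request:
{"api": "arm_command", "payload": {"commands": [[[40, 5, -1.5, 0, 0.002, 0.0026, -0.009], [40, 5, -1.5, 2, 0.002, 0.0026, -0.009], [40, 4, -1.5, 6, 0.002, 0.0026, -0.008], [40, 2, 0, 6, 0, 0, 0], [40, 0, 0, 5, 0, 0, 0], [40, 0, 0, 3, 0, 0, 0], [40, 0, 0, 0, 0, 0, 0], [40, 0, 0, 0, 0, 0, 0], [40, 0, 0, 0, 0, 0, 0], [40, 0, 0, 0, 0, 0, 0]]]}}

```text
t: 13.83
position: [0.5061, 0.1495, 0.0418]
eef_rot: [1.884, 2.513, 0.003]
ft_force: [-0.9, -0.4, -0.2]
width: 0.404
```

Run:
```python
from h import *
st();q,a=polar((.4414,.1278),.068);plan([*q,.045],a,1)
```

```text
t 13.83 pos [0.5061 0.1495 0.0418] yaw 16.28 zax [ 0.001  0.001 -1.   ] F [-0.9 -0.4 -0.2] w 0.404 q7 0.16
n 1 row: [-2.84, -0.17, -3.23] [0.0017, -0.0009, 0.0023] speed mm 4.3 deg 0.2
```

Correct, close, lift; then measure the held cover.

Request:
{"api": "arm_command", "payload": {"commands": [[[40, -1.5, 0, -2, 0, 0, 0], [40, -1.3, 0, -1.2, 0, 0, 0], [40, 0, 0, 0, 0, 0, 0], [40, 0, 0, 0, 0, 0, 0], [0, 0, 0, 0, 0, 0, 0], [0, 0, 0, 0, 0, 0, 0], [0, 0, 0, 0, 0, 0, 0], [0, 0, 0, 0, 0, 0, 0], [0, 0, 0, 0, 0, 0, 0], [0, 0, 0, 0, 0, 0, 0]]]}}

```text
t: 14.67
position: [0.5076, 0.1464, 0.0463]
eef_rot: [1.885, 2.512, 0.005]
ft_force: [-0.3, 0.7, 0.7]
width: 0.09
```

Request:
{"api": "arm_command", "payload": {"commands": [[[0, 0, 0, -6, 0, 0, 0], [0, 0, 0, -10, 0, 0, 0], [0, 0, 0, -15, 0, 0, 0], [0, 0, 0, -18, 0, 0, 0], [0, 0, 0, -18, 0, 0, 0], [0, 0, 0, -18, 0, 0, 0], [0, 0, 0, -15, 0, 0, 0], [0, 0, 0, -10, 0, 0, 0], [0, 0, 0, -3, 0, 0, 0], [0, 0, 0, 0, 0, 0, 0]]]}}

```text
t: 15.5
position: [0.506, 0.145, 0.1699]
eef_rot: [1.886, 2.511, 0.004]
ft_force: [0.9, 0.5, -2.3]
width: 0.086
```

Run:
```python
from h import *
s=st();c,p,d=look("wrist","w7");np.savez("w7.npz",p=p,d=d,**c)
z=s["position"][2]+.011
C=ring(c,p,d,(.4414,.1278),z,.09,.006);print(np.array(C[:2])-s["position"][:2])
q,a=polar((.657,-.021),.068);plan([*q,.16],a,14)
```

```text
t 15.5 pos [0.506  0.145  0.1699] yaw 16.17 zax [ 0.002  0.001 -1.   ] F [ 0.9  0.5 -2.3] w 0.086 q7 0.1
ring [0.4425 0.1271 0.0669] n 9909 octants [ 557  640    0  227 2213 2592 2584 1096]
[-0.0635124  -0.01791834]
n 14 row: [-13.93, 14.08, 0.7] [0.0002, -0.0001, 0.0224] speed mm 19.8 deg 1.3
```

Request:
{"api": "arm_command", "payload": {"commands": [[[0, -13, 13, 0, 0, 0, 0.021], [0, -13, 13, 0, 0, 0, 0.021], [0, -13, 13, 0, 0, 0, 0.021], [0, -13, 13, 0, 0, 0, 0.021], [0, -13, 13, 0, 0, 0, 0.021], [0, -13, 13, 0, 0, 0, 0.021], [0, -13, 13, 0, 0, 0, 0.021], [0, -13, 13, 0, 0, 0, 0.021], [0, -13, 13, 0, 0, 0, 0.021], [0, -13, 13, 0, 0, 0, 0.021]]]}}

```text
t: 16.38
position: [0.6555, 0.0412, 0.1592]
eef_rot: [-2.133, -2.29, 0.016]
ft_force: [0.3, -0.3, -2.3]
width: 0.089
```

Request:
{"api": "arm_command", "payload": {"commands": [[[0, -10, 10, 0, 0, 0, 0.018], [0, -6, 7, 0, 0, 0, 0.012], [0, -3, 3, 0, 0, 0, 0.006], [0, 0, 0, 0, 0, 0, 0], [0, 0, 0, 0, 0, 0, 0], [0, 0, 0, 0, 0, 0, 0], [0, 0, 0, 0, 0, 0, 0], [0, 0, 0, 0, 0, 0, 0], [0, 0, 0, 0, 0, 0, 0], [0, 0, 0, 0, 0, 0, 0]]]}}

```text
t: 17.22
position: [0.6751, 0.0223, 0.1533]
eef_rot: [-2.172, -2.245, 0.026]
ft_force: [-0.2, -0.6, -1.7]
width: 0.086
```

Run:
```python
from h import *
f=np.load("w5.npz");c={k:f[k] for k in("vfov","cx","cy","R","t")};C5=ring(c,f["p"],f["d"],(.656,-.022),.059)
s=st();c,p,d=look("wrist","w8");np.savez("w8.npz",p=p,d=d,**c)
a=np.arctan2(*(Ro.from_rotvec(s["eef_rot"]).as_matrix()[[1,0],1]));C0=s["position"][:2]-.067*np.array([np.cos(a),np.sin(a)])
H=ring(c,p,d,C0,s["position"][2]+.011,.09,.006);L=ring(c,p,d,(.656,-.022),.059,.1)
q,a=polar(C5,.068);plan([*q,.10],a,6)
```

```text
ring [ 0.6568 -0.0247  0.0772] n 3130 octants [310 371 366 399 424 398 439 423]
t 17.22 pos [0.6751 0.0223 0.1533] yaw 1.88 zax [-0.024  0.    -1.   ] F [-0.2 -0.6 -1.7] w 0.086 q7 0.15
ring [0.6097 0.0208 0.0667] n 10774 octants [1692   94    0  704 2453 2675 2648  508]
ring [ 0.6578 -0.0236  0.077 ] n 2148 octants [  0   0 266 286 643 882  71   0]
n 6 row: [-8.26, 8.41, 8.79] [-0.0041, -0.0, 0.0118] speed mm 14.7 deg 0.7
```

Request:
{"api": "arm_command", "payload": {"commands": [[[0, -8, 8, 4, -0.004, 0, 0.012], [0, -8, 8, 6, -0.004, 0, 0.012], [0, -8, 8, 8, -0.004, 0, 0.012], [0, -8, 8, 8, -0.004, 0, 0.012], [0, -8, 8, 8, -0.004, 0, 0.012], [0, -4, 4, 4, 0, 0, 0.005], [0, -2, 2, 2, 0, 0, 0.003], [0, 0, 0, 0, 0, 0, 0], [0, 0, 0, 0, 0, 0, 0], [0, 0, 0, 0, 0, 0, 0]]]}}

```text
t: 18.1
position: [0.7254, -0.0313, 0.1058]
eef_rot: [-2.27, -2.169, 0.006]
ft_force: [0.3, -0.4, -1.0]
width: 0.085
```

Run:
```python
from h import *
st();q,a=polar((.657,-.0245),.067);plan([*q,.075],a,4)
```

```text
t 18.1 pos [ 0.7254 -0.0313  0.1058] yaw -2.6 zax [-0.005 -0.001 -1.   ] F [ 0.3 -0.4 -1. ] w 0.085 q7 0.16
n 4 row: [1.06, -0.38, 7.7] [-0.0011, 0.0003, -0.002] speed mm 7.8 deg 0.1
```

Request:
{"api": "arm_command", "payload": {"commands": [[[0, 1.1, -0.4, 8, -0.001, 0, -0.002], [0, 1.1, -0.4, 8, -0.001, 0, -0.002], [0, 1.1, -0.4, 8, -0.001, 0, -0.002], [0, 0.5, -0.4, 5, 0, 0, 0], [0, 0, 0, 3, 0, 0, 0], [0, 0, 0, 1, 0, 0, 0], [0, 0, 0, 0, 0, 0, 0], [0, 0, 0, 0, 0, 0, 0], [0, 0, 0, 0, 0, 0, 0], [0, 0, 0, 0, 0, 0, 0]]]}}

```text
t: 18.93
position: [0.7233, -0.0239, 0.0704]
eef_rot: [-2.26, -2.182, 0.0]
ft_force: [0.2, -0.0, -2.2]
width: 0.083
```

Run:
```python
from h import *
s=st();q,a=polar((.657,-.0245),.067);plan([*q,.0635],a,3)
c,p,d=look("wrist","w9");cc=ring(c,p,d,(.657,-.0245),s["position"][2]+.011,.075,.005)
```

```text
t 18.93 pos [ 0.7233 -0.0239  0.0704] yaw -2.02 zax [-0.001  0.    -1.   ] F [ 0.2 -0.  -2.2] w 0.083 q7 0.18
n 3 row: [-1.04, 0.25, 2.29] [-0.0002, -0.0001, 0.0007] speed mm 2.5 deg 0.0
ring [ 0.6575 -0.021   0.0671] n 9656 octants [1038    0    0  933 2390 2674 2516  105]
```

View pics/w9.png

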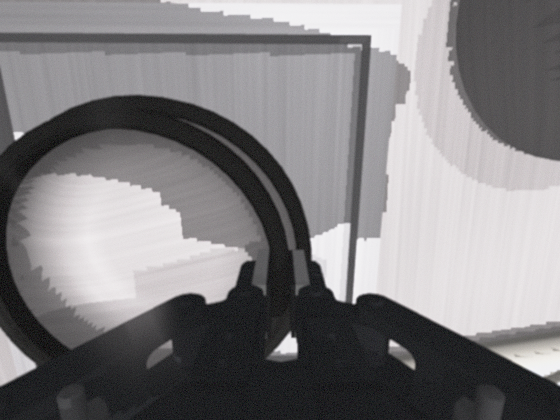

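Request:
{"api": "arm_command", "payload": {"commands": [[[0, -1.5, 0.3, 0, 0, 0, 0], [0, -1.3, 0.3, 1, 0, 0, 0], [0, -0.5, 0, 2, 0, 0, 0], [0, 0, 0, 2, 0, 0, 0], [0, 0, 0, 2, 0, 0, 0], [0, 0, 0, 1.5, 0, 0, 0], [0, 0, 0, 0, 0, 0, 0], [0, 0, 0, 0, 0, 0, 0], [0, 0, 0, 0, 0, 0, 0], [0, 0, 0, 0, 0, 0, 0]]]}}

```text
t: 19.82
position: [0.7256, -0.0282, 0.0635]
eef_rot: [2.259, 2.18, 0.005]
ft_force: [0.1, -0.1, 1.1]
width: 0.088
```

Run:
```python
from h import *
s=st()
```

```text
t 19.82 pos [ 0.7256 -0.0282  0.0635] yaw -2.05 zax [ 0.004  0.    -1.   ] F [ 0.1 -0.1  1.1] w 0.088 q7 0.18
```

Request:
{"api": "arm_command", "payload": {"commands": [[[0, 0, 0, 0.5, 0, 0, 0], [0, 0, 0, 0, 0, 0, 0], [28, 0, 0, 0, 0, 0, 0], [28, 0, 0, 0, 0, 0, 0], [28, 0, 0, 0, 0, 0, 0], [28, 0, 0, 0, 0, 0, 0], [28, 0, 0, -5, 0, 0, 0], [28, 0, 0, -10, 0, 0, 0], [28, 0, 0, -15, 0, 0, 0], [28, 0, 0, -20, 0, 0, 0]]]}}

```text
t: 20.65
position: [0.7221, -0.0277, 0.1106]
eef_rot: [-2.258, -2.179, 0.006]
ft_force: [0.4, 0.6, 0.4]
width: 0.281
```

Request:
{"api": "arm_command", "payload": {"commands": [[[40, 0, -15, -20, 0, 0, 0], [40, 0, -15, -20, 0, 0, 0], [40, 0, -15, -20, 0, 0, 0], [40, 0, -15, -15, 0, 0, 0], [40, 0, -15, -15, 0, 0, 0], [40, 0, -15, -10, 0, 0, 0], [40, 0, -10, -5, 0, 0, 0], [40, 0, 0, 0, 0, 0, 0], [40, 0, 0, 0, 0, 0, 0], [40, 0, 0, 0, 0, 0, 0]]]}}

```text
t: 21.48
position: [0.6215, -0.0253, 0.2331]
eef_rot: [2.258, 2.176, 0.012]
ft_force: [0.1, 0.2, 0.5]
width: 0.401
```

Run:
```python
from h import *
s=st();c,p,d=look("wrist","w10");np.savez("w10.npz",p=p,d=d,**c)
L=ring(c,p,d,(.657,-.0245),.059,.1,.004);A=ring(c,p,d,(.657,-.0245),.0735,.1,.004)
W=cloud(c,d);m=(p.max(2)<70)&(W[...,2]>.04)&(W[...,2]<.1)&(np.hypot(W[...,0]-.657,W[...,1]+.0245)<.09)
print(np.histogram(W[m][:,2],12,(.04,.1)))
r=np.hypot(W[...,0]-A[0],W[...,1]-A[1]);k=m&(r>.062)&(r<.073)&(W[...,2]>.065);X=W[k];print("plane",np.linalg.lstsq(np.c_[X[:,:2]-A[:2],np.ones(len(X))],X[:,2],rcond=None)[0])
g,a=polar((.6605,-.2463),-.048);plan([*g,.20],a,16)
c,p,d=look("top","t10");C4=ring(c,p,d,(.6605,-.2463),.056,.08,.006)
```

```text
t 21.48 pos [ 0.6215 -0.0253  0.2331] yaw -2.1 zax [ 0.009  0.001 -1.   ] F [0.1 0.2 0.5] w 0.401 q7 0.14
ring [ 0.658  -0.0259  0.0777] n 2506 octants [293 166  59 176 365 490 503 454]
ring [ 0.6575 -0.0255  0.0675] n 3696 octants [449 424 293 471 513 541 523 482]
(array([   0,   57,   76, 2313,  340,  365, 3625,   23,    0,    0,    0,
          0]), array([0.04 , 0.045, 0.05 , 0.055, 0.06 , 0.065, 0.07 , 0.075, 0.08 ,
       0.085, 0.09 , 0.095, 0.1  ]))
plane [-0.00538223  0.00670256  0.0723844 ]
n 16 row: [-12.65, 2.13, 2.05] [0.0005, -0.0002, 0.02] speed mm 13.0 deg 1.1
ring [ 0.6604 -0.2474  0.0477] n 196 octants [22 19 22 28 26 27 22 30]
```

Request:
{"api": "arm_command", "payload": {"commands": [[[40, -18, 3, 2, 0, 0, 0.029], [40, -18, 3, 2, 0, 0, 0.029], [40, -18, 3, 2, 0, 0, 0.029], [40, -18, 3, 2, 0, 0, 0.029], [40, -18, 3, 2, 0, 0, 0.029], [40, -18, 3, 2, 0, 0, 0.029], [40, -18, 3, 2, 0, 0, 0.029], [40, -18, 3, 2, 0, 0, 0.029], [40, -18, 3, 2, 0, 0, 0.029], [40, -15, 3, 0, 0, 0, 0.025]]]}}

```text
t: 22.42
position: [0.6233, -0.2135, 0.2033]
eef_rot: [-2.56, -1.816, 0.003]
ft_force: [-0.5, -0.4, -0.1]
width: 0.401
```

Request:
{"api": "arm_command", "payload": {"commands": [[[40, -4, 0, 0, 0, 0, 0.005], [40, 0, 0, 0, 0, 0, 0], [40, 0, 0, 0, 0, 0, 0], [40, 0, 0, 0, 0, 0, 0], [40, 0, 0, 0, 0, 0, 0], [40, 0, 0, 0, 0, 0, 0], [40, 0, 0, 0, 0, 0, 0], [40, 0, 0, 0, 0, 0, 0], [40, 0, 0, 0, 0, 0, 0], [40, 0, 0, 0, 0, 0, 0]]]}}

```text
t: 23.25
position: [0.6224, -0.2173, 0.202]
eef_rot: [-2.563, -1.809, 0.005]
ft_force: [-0.5, 0.2, 0.2]
width: 0.403
```

Run:
```python
from h import *
s=st();c,p,d=look("wrist","w11");np.savez("w11.npz",p=p,d=d,**c)
try: C4=ring(c,p,d,(.6605,-.247),.056,.08,.006)
except Exception as e: print(e);C4=(.6604,-.2474)
g,a=polar(C4,-.048);plan([*g,.062],a,8)
```

```text
t 23.25 pos [ 0.6224 -0.2173  0.202 ] yaw -19.58 zax [-0.005  0.002 -1.   ] F [-0.5  0.2  0.2] w 0.403 q7 0.19
ring [ 0.6635 -0.248   0.0472] n 2388 octants [306 117 326 325 309 360 353 292]
n 8 row: [-1.79, 0.19, 17.51] [-0.0007, -0.0, 0.002] speed mm 17.6 deg 0.1
```

Request:
{"api": "arm_command", "payload": {"commands": [[[40, -1.8, 0.2, 17, -0.0007, 0, 0.002], [40, -1.8, 0.2, 17, -0.0007, 0, 0.002], [40, -1.8, 0.2, 17, -0.0007, 0, 0.002], [40, -1.8, 0.2, 17, -0.0007, 0, 0.002], [40, -1.8, 0.2, 17, -0.0007, 0, 0.002], [40, -1.8, 0.2, 17, -0.0007, 0, 0.002], [40, -1.8, 0.2, 15, 0, 0, 0.002], [40, 0, 0, 7, 0, 0, 0], [40, 0, 0, 3, 0, 0, 0], [40, 0, 0, 0, 0, 0, 0]]]}}

```text
t: 24.13
position: [0.621, -0.2304, 0.0718]
eef_rot: [2.577, 1.792, 0.004]
ft_force: [-0.5, 0.1, 0.3]
width: 0.399
```

Run:
```python
from h import *
s=st();g,a=polar((.663,-.2478),-.048);plan([*g,.045],a,3)
```

```text
t 24.13 pos [ 0.621  -0.2304  0.0718] yaw -20.37 zax [ 0.004 -0.001 -1.   ] F [-0.5  0.1  0.3] w 0.399 q7 0.26
n 3 row: [-0.54, -0.89, 8.94] [0.0013, -0.0002, 0.0007] speed mm 9.0 deg 0.1
```

Request:
{"api": "arm_command", "payload": {"commands": [[[40, -0.6, -1, 8, 0.001, 0, 0], [40, -0.6, -1, 8, 0.001, 0, 0], [40, -0.4, -0.8, 6, 0.001, 0, 0], [40, 0, 0, 3, 0, 0, 0], [40, 0, 0, 1, 0, 0, 0], [40, 0, 0, 0, 0, 0, 0], [40, 0, 0, 0, 0, 0, 0], [40, 0, 0, 0, 0, 0, 0], [40, 0, 0, 0, 0, 0, 0], [40, 0, 0, 0, 0, 0, 0]]]}}

```text
t: 24.97
position: [0.6199, -0.2314, 0.0468]
eef_rot: [2.575, 1.792, 0.006]
ft_force: [0.2, 0.5, 0.1]
width: 0.403
```

Run:
```python
from h import *
s=st();g,a=polar((.663,-.2478),-.048);plan([*g,.045],a,1)
```

```text
t 24.97 pos [ 0.6199 -0.2314  0.0468] yaw -20.32 zax [ 0.006 -0.001 -1.   ] F [0.2 0.5 0.1] w 0.403 q7 0.28
n 1 row: [-0.31, -1.87, 1.76] [0.0059, -0.0009, 0.0031] speed mm 2.6 deg 0.4
```

Request:
{"api": "arm_command", "payload": {"commands": [[[40, -0.3, -1.9, 1.8, 0.005, 0, 0], [40, 0, 0, 0, 0, 0, 0], [0, 0, 0, 0, 0, 0, 0], [0, 0, 0, 0, 0, 0, 0], [0, 0, 0, 0, 0, 0, 0], [0, 0, 0, 0, 0, 0, 0], [0, 0, 0, 0, 0, 0, 0], [0, 0, 0, 0, 0, 0, 0], [0, 0, 0, 0, 0, 0, 0], [0, 0, 0, 0, 0, 0, 0]]]}}

```text
t: 25.8
position: [0.6185, -0.2311, 0.0455]
eef_rot: [2.577, 1.794, 0.003]
ft_force: [-0.4, 0.7, 0.1]
width: 0.07
```

Request:
{"api": "arm_command", "payload": {"commands": [[[0, 0, 0, -6, 0, 0, 0], [0, 0, 0, -10, 0, 0, 0], [0, 0, 0, -15, 0, 0, 0], [0, 0, 0, -18, 0, 0, 0], [0, 0, 0, -18, 0, 0, 0], [0, 0, 0, -18, 0, 0, 0], [0, 0, 0, -15, 0, 0, 0], [0, 0, 0, -8, 0, 0, 0], [0, 0, 0, 0, 0, 0, 0], [0, 0, 0, 0, 0, 0, 0]]]}}

```text
t: 26.63
position: [0.6167, -0.2311, 0.1633]
eef_rot: [-2.579, -1.793, -0.001]
ft_force: [-0.2, 0.6, -1.4]
width: 0.069
```

Run:
```python
from h import *
s=st();c,p,d=look("wrist","w12")
C=ring(c,p,d,(.663,-.2478),s["position"][2]+.011,.07,.006);print(np.array(C[:2])-s["position"][:2])
g,a=polar((.6577,-.0257),-.048);plan([*g,.15],a,12)
```

```text
t 26.63 pos [ 0.6167 -0.2311  0.1633] yaw -20.37 zax [ 0.001  0.001 -1.   ] F [-0.2  0.6 -1.4] w 0.069 q7 0.22
ring [ 0.661  -0.2459  0.047 ] n 8897 octants [ 123  213  527 1589 1601 1694 1690 1460]
[ 0.04428179 -0.01479098]
n 12 row: [16.9, -3.97, 1.1] [0.0, -0.0001, -0.0264] speed mm 17.4 deg 1.5
```

Request:
{"api": "arm_command", "payload": {"commands": [[[0, 17, -4, 0, 0, 0, -0.026], [0, 17, -4, 0, 0, 0, -0.026], [0, 17, -4, 0, 0, 0, -0.026], [0, 17, -4, 0, 0, 0, -0.026], [0, 17, -4, 0, 0, 0, -0.026], [0, 17, -4, 0, 0, 0, -0.026], [0, 17, -4, 0, 0, 0, -0.026], [0, 17, -4, 0, 0, 0, -0.026], [0, 17, -4, 0, 0, 0, -0.026], [0, 17, -4, 0, 0, 0, -0.026]]]}}

```text
t: 27.52
position: [0.6116, -0.0426, 0.1533]
eef_rot: [-2.295, -2.128, 0.015]
ft_force: [1.2, -0.0, -1.4]
width: 0.072
```

Request:
{"api": "arm_command", "payload": {"commands": [[[0, 8, -1, 6, 0, 0, -0.013], [0, 4, 0, 10, 0, 0, -0.006], [0, 0, 0, 10, 0, 0, 0], [0, 0, 0, 10, 0, 0, 0], [0, 0, 0, 6, 0, 0, 0], [0, 0, 0, 3, 0, 0, 0], [0, 0, 0, 0, 0, 0, 0], [0, 0, 0, 0, 0, 0, 0], [0, 0, 0, 0, 0, 0, 0], [0, 0, 0, 0, 0, 0, 0]]]}}

```text
t: 28.35
position: [0.6078, -0.0269, 0.099]
eef_rot: [-2.265, -2.152, 0.023]
ft_force: [-0.2, -0.6, -1.0]
width: 0.073
```

Run:
```python
from h import *
s=st();c,p,d=look("wrist","w13")
C=ring(c,p,d,s["position"]+[.047,0,0],s["position"][2]+.011,.07,.006);
A=ring(c,p,d,(.6577,-.0257),.0735,.1,.004);ring(c,p,d,(.6577,-.0257),.059,.1,.004)
o=np.array(C[:2])-s["position"][:2];print(o)
g=np.array([.6577,-.0257])-o;plan([*g,.095],-.04,4)
```

```text
t 28.35 pos [ 0.6078 -0.0269  0.099 ] yaw -2.93 zax [-0.023  0.002 -1.   ] F [-0.2 -0.6 -1. ] w 0.073 q7 0.19
ring [ 0.6548 -0.0281  0.0473] n 8917 octants [ 539    0  184 1369 1629 1679 1785 1732]
ring [ 0.6573 -0.0254  0.0674] n 6821 octants [ 285    2    0   25 1498 1847 1730 1434]
ring [ 0.6583 -0.0258  0.0781] n 5704 octants [ 306   27    0   12  695 1669 1643 1352]
[ 0.0469611  -0.00120634]
n 4 row: [0.63, 0.68, 1.03] [-0.0056, -0.0003, -0.0028] speed mm 1.4 deg 0.4
```

Request:
{"api": "arm_command", "payload": {"commands": [[[0, 1, 1, 1, -0.008, 0, 0], [0, 1, 1, 3, -0.008, 0, 0], [0, 0.5, 0.7, 4, -0.007, 0, 0], [0, 0, 0, 4, 0, 0, 0], [0, 0, 0, 2, 0, 0, 0], [0, 0, 0, 0, 0, 0, 0], [0, 0, 0, 0, 0, 0, 0], [0, 0, 0, 0, 0, 0, 0], [0, 0, 0, 0, 0, 0, 0], [0, 0, 0, 0, 0, 0, 0]]]}}

```text
t: 29.23
position: [0.6116, -0.0241, 0.0847]
eef_rot: [2.275, 2.162, 0.007]
ft_force: [-0.5, -0.5, -0.5]
width: 0.069
```

Run:
```python
from h import *
s=st();c,p,d=look("wrist","w14")
C=ring(c,p,d,s["position"]+[.047,0,0],s["position"][2]+.011,.058,.006);
o=np.array(C[:2])-s["position"][:2]
g=np.array([.6577,-.0257])-o;plan([*g,.0775],-.04,4)
```

```text
t 29.23 pos [ 0.6116 -0.0241  0.0847] yaw -2.92 zax [ 0.005  0.001 -1.   ] F [-0.5 -0.5 -0.5] w 0.069 q7 0.2
ring [ 0.6582 -0.025   0.0471] n 9279 octants [ 547    0  215 1619 1796 1702 1792 1608]
n 4 row: [-0.17, -0.12, 1.8] [0.0013, -0.0004, -0.0027] speed mm 1.8 deg 0.2
```

Request:
{"api": "arm_command", "payload": {"commands": [[[0, -0.3, -0.2, 2, 0.002, 0, 0], [0, -0.3, -0.2, 2, 0.002, 0, 0], [0, 0, 0, 2, 0, 0, 0], [0, 0, 0, 2, 0, 0, 0], [0, 0, 0, 1, 0, 0, 0], [0, 0, 0, 0, 0, 0, 0], [0, 0, 0, 0, 0, 0, 0], [0, 0, 0, 0, 0, 0, 0], [0, 0, 0, 0, 0, 0, 0], [0, 0, 0, 0, 0, 0, 0]]]}}

```text
t: 30.12
position: [0.6111, -0.0249, 0.0775]
eef_rot: [-2.277, -2.163, -0.005]
ft_force: [-1.3, 0.0, 3.8]
width: 0.071
```

Run:
```python
from h import *
s=st()
```

```text
t 30.12 pos [ 0.6111 -0.0249  0.0775] yaw -2.95 zax [ 0.002  0.003 -1.   ] F [-1.3  0.   3.8] w 0.071 q7 0.21
```

Request:
{"api": "arm_command", "payload": {"commands": [[[28, 0, 0, 0, 0, 0, 0], [28, 0, 0, 0, 0, 0, 0], [28, 0, 0, 0, 0, 0, 0], [28, 0, 0, 0, 0, 0, 0], [28, 0, 0, -5, 0, 0, 0], [28, 0, 0, -10, 0, 0, 0], [28, 0, 0, -15, 0, 0, 0], [28, 0, 0, -20, 0, 0, 0], [28, 0, -5, -20, 0, 0, 0], [28, 0, -10, -20, 0, 0, 0]]]}}

```text
t: 30.95
position: [0.5947, -0.0244, 0.169]
eef_rot: [-2.275, -2.16, 0.004]
ft_force: [0.8, -0.5, -0.9]
width: 0.284
```

Request:
{"api": "arm_command", "payload": {"commands": [[[40, 0, -10, -20, 0, 0, 0], [40, 0, -10, -20, 0, 0, 0], [40, 0, -5, -10, 0, 0, 0], [40, 0, 0, -3, 0, 0, 0], [40, 0, 0, 0, 0, 0, 0], [40, 0, 0, 0, 0, 0, 0], [40, 0, 0, 0, 0, 0, 0], [40, 0, 0, 0, 0, 0, 0], [40, 0, 0, 0, 0, 0, 0], [40, 0, 0, 0, 0, 0, 0]]]}}

```text
t: 31.78
position: [0.5697, -0.0238, 0.2291]
eef_rot: [-2.278, -2.161, -0.002]
ft_force: [-0.1, -0.1, 0.8]
width: 0.403
```

Run:
```python
from h import *
s=st();c,p,d=look("wrist","w15")
for z in(.059,.0735,.088):ring(c,p,d,(.6577,-.0257),z,.1,.004)
# hover for rack: camera sits ~70mm toward tool -x; want rack in view
plan([.47,-.24,.27],np.radians(-30),16)
```

```text
t 31.78 pos [ 0.5697 -0.0238  0.2291] yaw -3.0 zax [-0.     0.002 -1.   ] F [-0.1 -0.1  0.8] w 0.403 q7 0.12
ring [ 0.6579 -0.0256  0.0777] n 2405 octants [373 113  56  23 295 487 540 518]
ring [ 0.657  -0.0254  0.0675] n 4014 octants [421 405 473 542 590 564 541 478]
ring [ 0.6578 -0.0268  0.0477] n 2917 octants [302 340 369 401 403 365 398 339]
n 16 row: [-14.86, -2.15, -2.57] [-0.0001, -0.0001, 0.0295] speed mm 15.2 deg 1.7
```

Run:
```python
from h import *
plan([.5,-.364,.25],np.radians(88),20)
```

```text
n 20 row: [-11.34, -15.66, -1.06] [0.0001, -0.0001, -0.0794] speed mm 19.4 deg 4.5
```

Request:
{"api": "arm_command", "payload": {"commands": [[[40, -11.3, -15.7, -1, 0, 0, -0.08], [40, -11.3, -15.7, -1, 0, 0, -0.08], [40, -11.3, -15.7, -1, 0, 0, -0.08], [40, -11.3, -15.7, -1, 0, 0, -0.08], [40, -11.3, -15.7, -1, 0, 0, -0.08], [40, -11.3, -15.7, -1, 0, 0, -0.08], [40, -11.3, -15.7, -1, 0, 0, -0.08], [40, -11.3, -15.7, -1, 0, 0, -0.08], [40, -11.3, -15.7, -1, 0, 0, -0.08], [40, -11.3, -15.7, -1, 0, 0, -0.08]]]}}

```text
t: 32.67
position: [0.4559, -0.1766, 0.235]
eef_rot: [-1.189, -2.9, 0.0]
ft_force: [0.4, 0.8, 0.6]
width: 0.4
```

Request:
{"api": "arm_command", "payload": {"commands": [[[40, -11.3, -15.7, -1, 0, 0, -0.08], [40, -11.3, -15.7, -1, 0, 0, -0.08], [40, -11.3, -15.7, -1, 0, 0, -0.08], [40, -11.3, -15.7, -1, 0, 0, -0.08], [40, -11.3, -15.7, -1, 0, 0, -0.08], [40, -11.3, -15.7, -1, 0, 0, -0.08], [40, -11.3, -15.7, -1, 0, 0, -0.08], [40, -5, -8, 0, 0, 0, -0.04], [40, 0, 0, 0, 0, 0, 0], [40, 0, 0, 0, 0, 0, 0]]]}}

```text
t: 33.5
position: [0.4684, -0.3309, 0.2389]
eef_rot: [-0.237, -3.121, -0.003]
ft_force: [0.8, 0.7, 0.0]
width: 0.405
```

Run:
```python
from h import *
s=st();print(s["joints"].round(2));plan([.5,-.364,.25],np.radians(88),5)
```

```text
t 33.5 pos [ 0.4684 -0.3309  0.2389] yaw 81.31 zax [-0.012  0.003 -1.   ] F [0.8 0.7 0. ] w 0.405 q7 2.01
[ 0.44  0.43  0.13  1.7  -0.06  1.04  2.01]
n 5 row: [-6.91, -6.01, -2.26] [0.0004, -0.0024, -0.0234] speed mm 9.4 deg 1.3
```

Request:
{"api": "arm_command", "payload": {"commands": [[[40, -7, -6, -2, 0, -0.0024, -0.023], [40, -7, -6, -2, 0, -0.0024, -0.023], [40, -7, -6, -2, 0, -0.0024, -0.023], [40, -6, -5, -2, 0, -0.0024, -0.02], [40, -3, -3, -1, 0, 0, -0.01], [40, 0, 0, 0, 0, 0, 0], [40, 0, 0, 0, 0, 0, 0], [40, 0, 0, 0, 0, 0, 0], [40, 0, 0, 0, 0, 0, 0], [40, 0, 0, 0, 0, 0, 0]]]}}

```text
t: 34.33
position: [0.4962, -0.3556, 0.247]
eef_rot: [-0.079, -3.136, -0.009]
ft_force: [-0.9, -0.8, 0.3]
width: 0.396
```

Run:
```python
from h import *
s=st();c,p,d=look("wrist","w16");np.savez("w16.npz",p=p,d=d,**c)
W=cloud(c,d);z=W[...,2]
print(np.histogram(z[np.isfinite(z)],np.arange(-.01,.13,.01)))
```

```text
t 34.33 pos [ 0.4962 -0.3556  0.247 ] yaw 87.13 zax [-0.005  0.006 -1.   ] F [-0.9 -0.8  0.3] w 0.396 q7 2.12
(array([75557, 84810,   850,  3547,  1186,  1352,  2625,  7210,  1661,
        1218,   466,    81,     0,     0]), array([-0.01,  0.  ,  0.01,  0.02,  0.03,  0.04,  0.05,  0.06,  0.07,
        0.08,  0.09,  0.1 ,  0.11,  0.12,  0.13]))
```

View pics/w16.png

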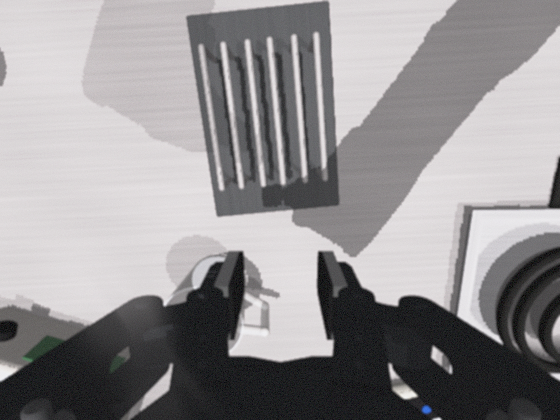

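Run:
```python
from h import *
f=np.load("w16.npz");c={k:f[k] for k in("vfov","cx","cy","R","t")};p=f["p"];W=cloud(c,f["d"]);z=W[...,2];g=p.max(2)
roi=np.zeros(g.shape,bool);roi[0:222,180:345]=1
print("med z of bar px",np.percentile(z[roi&(g>110)&(z>.05)],[5,25,50,75,95]))
m=(roi&(z>.05)&(z<.09)&(g>95)).astype(np.uint8)
n,l,s,ce=cv2.connectedComponentsWithStats(m)
import numpy.linalg as la
L=[]
for k in range(1,n):
    if s[k,4]<80: continue
    v,u=np.nonzero(l==k);P=ray(c,np.c_[u,v],.074);q=np.median(z[l==k])
    P=ray(c,np.c_[u,v],q)
    b,a=np.polyfit(P[:,0]-.42,P[:,1],1);L.append((a,b));print(s[k,4],"z",q.round(4),"y@x=.42",a.round(4),"slope deg",np.degrees(np.arctan(b)).round(2),"x",P[:,0].min().round(3),P[:,0].max().round(3))
b=(roi&(g<110)&(z<.03)).astype(np.uint8);b=cv2.morphologyEx(np.where(roi&((g<110)|(z>.05)),1,0).astype(np.uint8),cv2.MORPH_OPEN,np.ones((9,9)))
ct=max(cv2.findContours(b,0,2)[0],key=cv2.contourArea);P=ray(c,ct[:,0],.008)[:,:2]
r=cv2.minAreaRect((P*1000).astype(np.float32));print("base",r)
# boards from the top image
c=get_calibration("top");t=np.load("top0.npz");W=cloud(c,t["d"]);z=W[...,2];R=np.zeros(z.shape,bool);R[180:280,125:205]=1
m=(R&(z>.095)&(t["p"].max(2)>110)).astype(np.uint8);n,l,s,ce=cv2.connectedComponentsWithStats(m)
for k in range(1,n):
    if s[k,4]<80: continue
    v,u=np.nonzero(l==k);P=ray(c,np.c_[u,v],.118);r=cv2.minAreaRect((P[:,:2]*1000).astype(np.float32));b,a=np.polyfit(P[:,0]-.43,P[:,1],1)
    print("board",s[k,4],"z",np.median(z[l==k]).round(3),"ctr",np.round(r[0],1),np.round(r[1],1),"slope",np.degrees(np.arctan(b)).round(2))
```

```text
med z of bar px [0.06545891 0.06663179 0.06734694 0.06796274 0.06879461]
949 z 0.0673 y@x=.42 -0.3137 slope deg 2.65 x 0.352 0.487
936 z 0.0673 y@x=.42 -0.3336 slope deg 2.62 x 0.354 0.488
927 z 0.0673 y@x=.42 -0.3554 slope deg 2.62 x 0.354 0.489
931 z 0.0673 y@x=.42 -0.3753 slope deg 2.62 x 0.356 0.49
933 z 0.0674 y@x=.42 -0.3971 slope deg 2.61 x 0.356 0.49
944 z 0.0674 y@x=.42 -0.417 slope deg 2.66 x 0.357 0.491
base ((483.91314697265625, -333.8433837890625), (93.4966812133789, 91.71479034423828), 89.71974182128906)
board 212 z 0.117 ctr [438.8 415. ] [  8.9 197.5] slope -5.19
board 215 z 0.117 ctr [431.2 373.8] [  9.1 197.3] slope -5.84
board 212 z 0.116 ctr [429.3 332.7] [  8.8 197.2] slope -6.65
```

Request:
{"api": "arm_command", "payload": {"commands": [[[35, 0, 15, 0, 0, 0, 0], [35, 1, 30, 0, 0, 0, 0], [35, 1, 30, 0, 0, 0, 0], [35, 1, 30, 0, 0, 0, 0], [35, 1, 30, 0, 0, 0, 0], [35, 1, 30, 0, 0, 0, 0], [35, 1, 30, 0, 0, 0, 0], [35, 1, 30, 0, 0, 0, 0], [35, 1, 30, 0, 0, 0, 0], [35, 1, 30, 0, 0, 0, 0]]]}}

```text
t: 35.22
position: [0.4983, -0.0596, 0.2482]
eef_rot: [-0.095, -3.136, -0.006]
ft_force: [1.1, -0.5, -0.3]
width: 0.353
```

Request:
{"api": "arm_command", "payload": {"commands": [[[35, 1, 30, 0, 0, 0, 0], [35, 1, 30, 0, 0, 0, 0], [35, 1, 30, 0, 0, 0, 0], [35, 1, 30, 0, 0, 0, 0], [35, 1, 30, 0, 0, 0, 0], [35, 1, 30, 0, 0, 0, 0], [35, 1, 30, 0, 0, 0, 0], [35, 1, 30, 0, 0, 0, 0], [35, 0, 15, 0, 0, 0, 0], [35, 0, 0, 0, 0, 0, 0]]]}}

```text
t: 36.05
position: [0.4956, 0.2227, 0.2515]
eef_rot: [-0.074, -3.138, -0.016]
ft_force: [0.0, -0.1, -0.7]
width: 0.347
```

Run:
```python
from h import *
s=st();plan([.5,.365,.25],np.radians(84.1),6)
```

```text
t 36.05 pos [0.4956 0.2227 0.2515] yaw 87.29 zax [-0.003  0.01  -1.   ] F [ 0.  -0.1 -0.7] w 0.347 q7 1.0
n 6 row: [1.05, 23.7, 0.37] [0.0017, -0.0006, 0.0093] speed mm 23.7 deg 0.5
```

Request:
{"api": "arm_command", "payload": {"commands": [[[35, 1, 24, 0, 0.0017, 0, 0.009], [35, 1, 24, 0, 0.0017, 0, 0.009], [35, 1, 24, 0, 0.0017, 0, 0.009], [35, 1, 24, 0, 0.0017, 0, 0.009], [35, 1, 22, 0, 0.0017, 0, 0.009], [35, 0.5, 10, 0, 0, 0, 0.005], [35, 0, 4, 0, 0, 0, 0.002], [35, 0, 0, 0, 0, 0, 0], [35, 0, 0, 0, 0, 0, 0], [35, 0, 0, 0, 0, 0, 0]]]}}

```text
t: 36.88
position: [0.4955, 0.3538, 0.2521]
eef_rot: [-0.165, -3.133, 0.006]
ft_force: [0.1, 0.5, -0.7]
width: 0.342
```

```bash
cat >> h.py <<'E'
def boards(c,p,d,x=(.28,.56),y=(.26,.48)):
    W=cloud(c,d);z=W[...,2];m=((z>.108)&(z<.126)&(W[...,0]>x[0])&(W[...,0]<x[1])&(W[...,1]>y[0])&(W[...,1]<y[1])).astype(np.uint8)
    n,l,s,_=cv2.connectedComponentsWithStats(m)
    for k in range(1,n):
        if s[k,4]<150: continue
        v,u=np.nonzero(l==k);P=ray(c,np.c_[u,v],.118)[:,:2];r=cv2.minAreaRect((P*1000).astype(np.float32))
        b=cv2.fitLine((P*1000).astype(np.float32),cv2.DIST_HUBER,0,.01,.01).ravel();an=np.degrees(np.arctan(b[1]/b[0]))
        t=P@[np.cos(np.radians(an)),np.sin(np.radians(an))];print("board px",s[k,4],"z",np.median(z[l==k]).round(4),"ctr",np.round(r[0],1),np.round(r[1],1),"meanline pt",b[2:].round(1),"ang",an.round(2))
E
python3 - <<'E'
from h import *
s=st();c,p,d=look("wrist","w17");np.savez("w17.npz",p=p,d=d,**c);boards(c,p,d)
E
```

```text
t 36.88 pos [0.4955 0.3538 0.2521] yaw 83.99 zax [-0.005 -0.004 -1.   ] F [ 0.1  0.5 -0.7] w 0.342 q7 0.74
board px 3088 z 0.1177 ctr [433.5 333.7] [ 10.6 191.4] meanline pt [424.5 334.7] ang -6.77
board px 3009 z 0.1176 ctr [437.7 374.1] [ 10.2 191.1] meanline pt [428.8 375. ] ang -5.96
board px 3364 z 0.1175 ctr [443.4 414.4] [ 11.6 193.9] meanline pt [434.5 415.4] ang -5.18
```

View pics/w17.png

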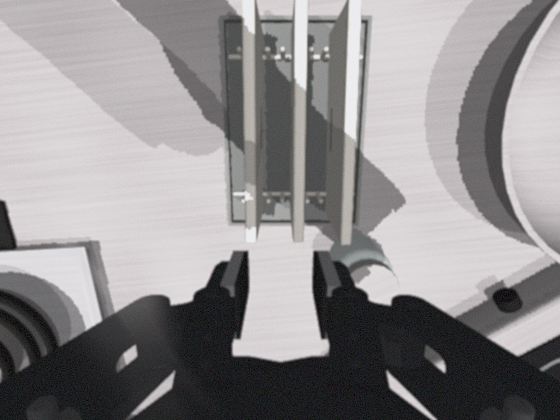

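Run:
```python
from h import *
plan([.4295,.334,.14],np.radians(83.2),8)
```

```text
n 8 row: [7.93, -3.3, 14.05] [-0.0005, -0.0005, 0.0016] speed mm 16.5 deg 0.1
```

Request:
{"api": "arm_command", "payload": {"commands": [[[35, 8, -3.3, 14, -0.0005, -0.0005, 0.0016], [35, 8, -3.3, 14, -0.0005, -0.0005, 0.0016], [35, 8, -3.3, 14, -0.0005, -0.0005, 0.0016], [35, 8, -3.3, 14, -0.0005, -0.0005, 0.0016], [35, 8, -3.3, 14, -0.0005, -0.0005, 0.0016], [35, 8, -3.3, 14, 0, 0, 0], [35, 6, -2.5, 10, 0, 0, 0], [35, 3, -1, 4, 0, 0, 0], [35, 0, 0, 0, 0, 0, 0], [35, 0, 0, 0, 0, 0, 0]]]}}

```text
t: 37.77
position: [0.4391, 0.3238, 0.1538]
eef_rot: [0.203, 3.13, -0.003]
ft_force: [0.4, 0.2, 0.4]
width: 0.352
```

Run:
```python
from h import *
st();plan([.4295,.334,.092],np.radians(83.2),4)
```

```text
t 37.77 pos [0.4391 0.3238 0.1538] yaw 82.58 zax [ 0.005 -0.002 -1.   ] F [0.4 0.2 0.4] w 0.352 q7 0.68
n 4 row: [2.75, 2.26, 15.45] [-0.0004, 0.0013, -0.0027] speed mm 15.9 deg 0.2
```

Request:
{"api": "arm_command", "payload": {"commands": [[[35, 4, 4, 2, 0, 0.001, -0.003], [35, 4, 4, 4, 0, 0.001, -0.003], [35, 3, 2, 8, 0, 0.001, -0.003], [35, 1, 1, 12, 0, 0, -0.001], [35, 0, 0, 12, 0, 0, 0], [35, 0, 0, 10, 0, 0, 0], [35, 0, 0, 5, 0, 0, 0], [35, 0, 0, 2, 0, 0, 0], [35, 0, 0, 0, 0, 0, 0], [35, 0, 0, 0, 0, 0, 0]]]}}

```text
t: 38.6
position: [0.4299, 0.3418, 0.097]
eef_rot: [0.182, 3.13, 0.007]
ft_force: [-1.3, 0.7, 0.5]
width: 0.353
```

Run:
```python
from h import *
st();plan([.4295,.334,.092],np.radians(83.2),1)
```

```text
t 38.6 pos [0.4299 0.3418 0.097 ] yaw 83.33 zax [ 0.006  0.004 -1.   ] F [-1.3  0.7  0.5] w 0.353 q7 0.64
n 1 row: [-0.47, -7.85, 5.03] [0.0046, 0.006, 0.0022] speed mm 9.3 deg 0.5
```

Request:
{"api": "arm_command", "payload": {"commands": [[[35, 0, -3, 1, 0.002, 0.003, 0], [35, 0, -3, 2, 0.002, 0.003, 0], [35, 0, -1.5, 2, 0, 0, 0], [35, 0, 0, 0, 0, 0, 0], [35, 0, 0, 0, 0, 0, 0], [0, 0, 0, 0, 0, 0, 0], [0, 0, 0, 0, 0, 0, 0], [0, 0, 0, 0, 0, 0, 0], [0, 0, 0, 0, 0, 0, 0], [0, 0, 0, 0, 0, 0, 0]]]}}

```text
t: 39.43
position: [0.4301, 0.3341, 0.0935]
eef_rot: [0.184, 3.134, 0.004]
ft_force: [-0.2, 0.0, 0.0]
width: 0.099
```

Run:
```python
from h import *
st()
```

```text
t 39.43 pos [0.4301 0.3341 0.0935] yaw 83.28 zax [ 0.002  0.002 -1.   ] F [-0.2  0.   0. ] w 0.099 q7 0.65
```

Request:
{"api": "arm_command", "payload": {"commands": [[[0, 0, 0, -8, 0, 0, 0], [0, 0, 0, -15, 0, 0, 0], [0, 0, 0, -20, 0, 0, 0], [0, 0, 0, -20, 0, 0, 0], [0, 0, 0, -20, 0, 0, 0], [0, 0, 0, -20, 0, 0, 0], [0, 0, 0, -20, 0, 0, 0], [0, 0, 0, -15, 0, 0, 0], [0, -4, -15, 0, 0, 0, 0], [0, -4, -20, 0, 0, 0, 0]]]}}

```text
t: 40.27
position: [0.4306, 0.3004, 0.2413]
eef_rot: [-0.173, -3.135, -0.003]
ft_force: [2.0, -0.8, -2.5]
width: 0.102
```

Run:
```python
from h import *
st();plan([.49,-.05,.25],np.radians(88),10);plan([.4241,-.407,.25],np.radians(92.6),20)
```

```text
t 40.27 pos [0.4306 0.3004 0.2413] yaw 83.67 zax [-0.002  0.002 -1.   ] F [ 2.  -0.8 -2.5] w 0.102 q7 0.74
n 10 row: [-8.47, -34.53, -0.92] [0.0002, -0.0002, -0.0075] speed mm 35.6 deg 0.4
n 20 row: [-0.83, -35.4, -0.47] [0.0001, -0.0001, -0.0078] speed mm 35.4 deg 0.4
```

Request:
{"api": "arm_command", "payload": {"commands": [[[0, -7, -20, -1, 0, 0, -0.007], [0, -7, -31, -1, 0, 0, -0.007], [0, -7, -31, -1, 0, 0, -0.007], [0, -7, -31, -1, 0, 0, -0.007], [0, -7, -31, -1, 0, 0, -0.007], [0, -7, -31, -1, 0, 0, -0.007], [0, -7, -31, 0, 0, 0, -0.007], [0, -7, -31, 0, 0, 0, -0.007], [0, -5, -31, 0, 0, 0, -0.007], [0, 0, -31, 0, 0, 0, -0.007]]]}}

```text
t: 41.1
position: [0.4678, -0.0119, 0.2523]
eef_rot: [0.042, 3.139, 0.01]
ft_force: [1.7, -1.1, -1.9]
width: 0.105
```

Request:
{"api": "arm_command", "payload": {"commands": [[[0, 4, -31, 0, 0, 0, -0.007], [0, 6, -31, 0, 0, 0, -0.007], [0, 7, -31, 0, 0, 0, -0.007], [0, 7, -31, 0, 0, 0, -0.007], [0, 7, -31, 0, 0, 0, -0.007], [0, 7, -31, 0, 0, 0, -0.007], [0, 7, -31, 0, 0, 0, -0.007], [0, 7, -31, 0, 0, 0, -0.007], [0, 5, -15, 0, 0, 0, -0.003], [0, 0, -6, 0, 0, 0, 0]]]}}

```text
t: 41.93
position: [0.4029, -0.2989, 0.2556]
eef_rot: [-0.046, 3.136, 0.008]
ft_force: [-0.7, 0.6, -1.4]
width: 0.101
```

Run:
```python
from h import *
st();plan([.4241,-.407,.24],np.radians(92.63),8)
```

```text
t 41.93 pos [ 0.4029 -0.2989  0.2556] yaw 91.69 zax [ 0.005  0.005 -1.   ] F [-0.7  0.6 -1.4] w 0.101 q7 2.23
n 8 row: [-2.13, -13.61, 1.92] [0.0006, 0.0007, -0.0021] speed mm 13.9 deg 0.1
```

Request:
{"api": "arm_command", "payload": {"commands": [[[0, -2.2, -13, 2, 0, 0, -0.002], [0, -2.2, -13, 5, 0, 0, -0.002], [0, -2.2, -13, 6, 0, 0, -0.002], [0, -2.2, -13, 6, 0, 0, -0.002], [0, -2.2, -13, 6, 0, 0, -0.002], [0, -2.2, -13, 6, 0, 0, -0.002], [0, -2.2, -11, 6, 0, 0, -0.002], [0, -2, -7, 4, 0, 0, 0], [0, 0, -3, 2, 0, 0, 0], [0, 0, 0, 0, 0, 0, 0]]]}}

```text
t: 42.77
position: [0.4276, -0.4028, 0.2067]
eef_rot: [-0.073, 3.136, 0.014]
ft_force: [-0.6, 0.2, -2.9]
width: 0.102
```

Request:
{"api": "arm_command", "payload": {"commands": [[[0, 0, 0, 0, 0, 0, 0], [0, 0, 0, 0, 0, 0, 0], [0, 0, 0, 0, 0, 0, 0], [0, 0, 0, 0, 0, 0, 0], [0, 0, 0, 0, 0, 0, 0], [0, 0, 0, 0, 0, 0, 0], [0, 0, 0, 0, 0, 0, 0], [0, 0, 0, 0, 0, 0, 0], [0, 0, 0, 0, 0, 0, 0], [0, 0, 0, 0, 0, 0, 0]]]}}

```text
t: 43.6
position: [0.4283, -0.4004, 0.2085]
eef_rot: [-0.077, 3.134, 0.015]
ft_force: [-0.2, -0.4, -1.1]
width: 0.107
```

Run:
```python
from h import *
st();plan([.4241,-.407,.175],np.radians(92.63),1)
```

```text
t 43.6 pos [ 0.4283 -0.4004  0.2085] yaw 92.82 zax [ 0.006  0.01  -1.   ] F [-0.2 -0.4 -1.1] w 0.107 q7 2.4
n 1 row: [4.59, -6.56, 33.41] [0.0092, 0.0064, 0.0033] speed mm 34.4 deg 0.7
```

Request:
{"api": "arm_command", "payload": {"commands": [[[0, 2, -3, 3, 0.004, 0.003, 0.001], [0, 2, -2.5, 6, 0.004, 0.003, 0.001], [0, 0.6, -1, 7, 0.001, 0, 0.001], [0, 0, 0, 7, 0, 0, 0], [0, 0, 0, 5, 0, 0, 0], [0, 0, 0, 3, 0, 0, 0], [0, 0, 0, 0, 0, 0, 0], [0, 0, 0, 0, 0, 0, 0], [0, 0, 0, 0, 0, 0, 0], [0, 0, 0, 0, 0, 0, 0]]]}}

```text
t: 44.43
position: [0.423, -0.4075, 0.1727]
eef_rot: [0.071, -3.139, -0.001]
ft_force: [0.5, -0.9, -1.9]
width: 0.104
```

Run:
```python
from h import *
s=st();plan([.4241,-.407,.165],np.radians(92.63),1)
c,p,d=look("wrist","w18");np.savez("w18.npz",p=p,d=d,**c)
W=cloud(c,d);z=W[...,2];g=p.max(2)
m=((z>.055)&(z<.08)&(g>95)&(W[...,0]>.33)&(W[...,0]<.52)&(W[...,1]>-.45)&(W[...,1]<-.28)).astype(np.uint8)
n,l,ss,_=cv2.connectedComponentsWithStats(m)
for k in range(1,n):
    if ss[k,4]<150: continue
    v,u=np.nonzero(l==k);P=ray(c,np.c_[u,v],.0673);b,a=np.polyfit(P[:,0]-.42,P[:,1],1);print(ss[k,4],np.median(z[l==k]).round(4),a.round(4),np.degrees(np.arctan(b)).round(2),P[:,0].min().round(3),P[:,0].max().round(3))
zt=s["position"][2]+.0245
m=((abs(z-zt)<.006)&(W[...,1]<-.37)&(W[...,1]>-.44)&(g>130));P=W[m];print(m.sum(),np.polyfit(P[:,0]-.42,P[:,1],1),P[:,0].min(),P[:,0].max())
```

```text
t 44.43 pos [ 0.423  -0.4075  0.1727] yaw 92.61 zax [-0.002  0.001 -1.   ] F [ 0.5 -0.9 -1.9] w 0.104 q7 2.41
n 1 row: [-1.16, 0.47, 7.65] [0.0007, -0.002, -0.0004] speed mm 7.8 deg 0.1
277 0.067 -0.4196 2.54 0.357 0.456
524 0.0675 -0.3964 2.64 0.356 0.455
1076 0.0673 -0.3757 2.79 0.355 0.469
1266 0.0672 -0.3559 2.73 0.354 0.488
1273 0.0671 -0.3341 2.73 0.353 0.487
1285 0.0671 -0.3143 2.74 0.352 0.486
8813 [ 0.043967   -0.40850949] 0.32425799822706475 0.4553612608771419
```

View pics/w18.png

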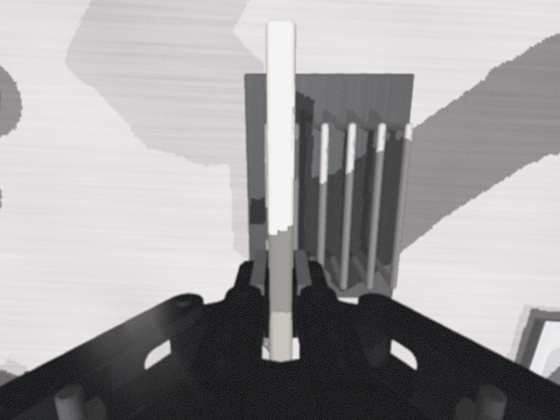

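Request:
{"api": "arm_command", "payload": {"commands": [[[0, -0.5, 0.5, 3, 0, -0.001, 0], [0, -0.5, 0.3, 5, 0, -0.001, 0], [0, 0, 0, 4, 0, 0, 0], [0, 0, 0, 2, 0, 0, 0], [0, 0, 0, 0, 0, 0, 0], [0, 0, 0, 0, 0, 0, 0], [0, 0, 0, 0, 0, 0, 0], [0, 0, 0, 0, 0, 0, 0], [0, 0, 0, 0, 0, 0, 0], [0, 0, 0, 0, 0, 0, 0]]]}}

```text
t: 45.32
position: [0.4245, -0.4068, 0.1579]
eef_rot: [-0.072, 3.139, -0.0]
ft_force: [-0.6, 0.3, -2.6]
width: 0.101
```

Run:
```python
from h import *
s=st();plan([.4241,-.4069,.15],np.radians(92.65),1)
```

```text
t 45.32 pos [ 0.4245 -0.4068  0.1579] yaw 92.62 zax [ 0.001 -0.    -1.   ] F [-0.6  0.3 -2.6] w 0.101 q7 2.41
n 1 row: [0.38, -0.06, 7.92] [-0.0003, 0.0014, -0.0005] speed mm 7.9 deg 0.1
```

Aligned. Down to enter the slot ~25 mm.

Request:
{"api": "arm_command", "payload": {"commands": [[[0, 0, 0, 4, 0, 0, 0], [0, 0, 0, 5, 0, 0, 0], [0, 0, 0, 5, 0, 0, 0], [0, 0, 0, 5, 0, 0, 0], [0, 0, 0, 5, 0, 0, 0], [0, 0, 0, 4, 0, 0, 0], [0, 0, 0, 2, 0, 0, 0], [0, 0, 0, 0, 0, 0, 0], [0, 0, 0, 0, 0, 0, 0], [0, 0, 0, 0, 0, 0, 0]]]}}

```text
t: 46.15
position: [0.4242, -0.4066, 0.1239]
eef_rot: [-0.072, 3.14, 0.001]
ft_force: [-0.2, 0.4, -2.5]
width: 0.102
```

Run:
```python
from h import *
s=st();plan([.4241,-.407,.0935],np.radians(92.65),1)
```

```text
t 46.15 pos [ 0.4242 -0.4066  0.1239] yaw 92.62 zax [ 0.     0.001 -1.   ] F [-0.2  0.4 -2.5] w 0.102 q7 2.42
n 1 row: [0.17, -0.4, 30.36] [0.0005, 0.0005, -0.0005] speed mm 30.4 deg 0.1
```

Request:
{"api": "arm_command", "payload": {"commands": [[[0, 0, -0.3, 4, 0, 0, 0], [0, 0, 0, 5, 0, 0, 0], [0, 0, 0, 5, 0, 0, 0], [0, 0, 0, 5, 0, 0, 0], [0, 0, 0, 3, 0, 0, 0], [0, 0, 0, 2, 0, 0, 0], [0, 0, 0, 1, 0, 0, 0], [0, 0, 0, 0, 0, 0, 0], [0, 0, 0, 0, 0, 0, 0], [0, 0, 0, 0, 0, 0, 0]]]}}

```text
t: 46.98
position: [0.4245, -0.4071, 0.0964]
eef_rot: [-0.072, 3.14, 0.0]
ft_force: [-0.2, 0.5, -2.9]
width: 0.104
```

Run:
```python
from h import *
s=st()
```

```text
t 46.98 pos [ 0.4245 -0.4071  0.0964] yaw 92.62 zax [ 0.001  0.    -1.   ] F [-0.2  0.5 -2.9] w 0.104 q7 2.43
```

Request:
{"api": "arm_command", "payload": {"commands": [[[0, 0, 0, 1.5, 0, 0, 0], [0, 0, 0, 1.5, 0, 0, 0], [0, 0, 0, 0.5, 0, 0, 0], [0, 0, 0, 0, 0, 0, 0], [25, 0, 0, 0, 0, 0, 0], [25, 0, 0, 0, 0, 0, 0], [25, 0, 0, 0, 0, 0, 0], [25, 0, 0, 0, 0, 0, 0], [25, 0, 0, -6, 0, 0, 0], [25, 0, 0, -12, 0, 0, 0]]]}}

```text
t: 47.82
position: [0.4245, -0.4071, 0.111]
eef_rot: [-0.072, 3.14, 0.0]
ft_force: [-0.3, -0.2, 0.4]
width: 0.249
```

Run:
```python
from h import *
s=st()
```

```text
t 47.82 pos [ 0.4245 -0.4071  0.111 ] yaw 92.62 zax [ 0.001  0.    -1.   ] F [-0.3 -0.2  0.4] w 0.249 q7 2.43
```

Request:
{"api": "arm_command", "payload": {"commands": [[[30, 0, 0, -20, 0, 0, 0], [30, 0, 0, -20, 0, 0, 0], [30, 0, 0, -20, 0, 0, 0], [30, 0, 0, -20, 0, 0, 0], [30, 0, 0, -20, 0, 0, 0], [30, -5, 8, -15, 0, 0, 0], [30, -7, 10, -8, 0, 0, 0], [30, -7, 10, -3, 0, 0, 0], [30, -5, 6, 0, 0, 0, 0], [30, 0, 0, 0, 0, 0, 0]]]}}

```text
t: 48.65
position: [0.4481, -0.3699, 0.248]
eef_rot: [-0.07, 3.137, -0.003]
ft_force: [1.1, 0.3, -0.7]
width: 0.304
```

Run:
```python
from h import *
s=st();c,p,d=look("wrist","w19");boards(c,p,d,(.28,.6),(-.46,-.28))
plan([.432,.3746,.24],np.radians(84.0),24)
```

```text
t 48.65 pos [ 0.4481 -0.3699  0.248 ] yaw 92.54 zax [ 0.004 -0.002 -1.   ] F [ 1.1  0.3 -0.7] w 0.304 q7 2.31
board px 2713 z 0.1176 ctr [ 413.6 -408. ] [174.1  11. ] meanline pt [ 403.2 -408.7] ang 2.54
n 24 row: [1.59, 31.03, 0.29] [-0.0001, 0.0001, 0.0062] speed mm 31.1 deg 0.4
```

Request:
{"api": "arm_command", "payload": {"commands": [[[35, -3, 20, 0, 0, 0, 0.006], [35, -4, 33, 0, 0, 0, 0.006], [35, -4, 33, 0, 0, 0, 0.006], [35, -4, 33, 0, 0, 0, 0.006], [35, -3, 33, 0, 0, 0, 0.006], [35, 0, 33, 0, 0, 0, 0.006], [35, 0, 33, 0, 0, 0, 0.006], [35, 0, 33, 0, 0, 0, 0.006], [35, 0, 33, 0, 0, 0, 0.006], [35, 2, 33, 0, 0, 0, 0.006]]]}}

```text
t: 49.53
position: [0.4536, -0.0501, 0.236]
eef_rot: [-0.053, -3.127, 0.009]
ft_force: [1.5, 0.2, 0.3]
width: 0.35
```

Request:
{"api": "arm_command", "payload": {"commands": [[[35, 4, 33, 0, 0, 0, 0.006], [35, 4, 33, 0, 0, 0, 0.006], [35, 4, 33, 0, 0, 0, 0.006], [35, 4, 33, 0, 0, 0, 0.006], [35, 4, 33, 0, 0, 0, 0.006], [35, 4, 33, 0, 0, 0, 0.006], [35, 4, 33, 0, 0, 0, 0.006], [35, 4, 33, 0, 0, 0, 0.006], [35, 4, 33, 0, 0, 0, 0.006], [35, 2, 18, 0, 0, 0, 0.003]]]}}

```text
t: 50.37
position: [0.4277, 0.28, 0.2249]
eef_rot: [-0.147, -3.111, 0.021]
ft_force: [0.6, -0.4, 0.5]
width: 0.35
```

Run:
```python
from h import *
s=st();plan([.432,.3746,.16],np.radians(84.0),6)
```

```text
t 50.37 pos [0.4277 0.28   0.2249] yaw 84.59 zax [-0.028 -0.012 -1.   ] F [ 0.6 -0.4  0.5] w 0.35 q7 0.81
n 6 row: [0.71, 15.84, 10.71] [-0.0025, -0.0044, 0.0017] speed mm 19.1 deg 0.3
```

Request:
{"api": "arm_command", "payload": {"commands": [[[35, 0, 14, 5, -0.002, -0.004, 0.0017], [35, 0, 14, 8, -0.002, -0.004, 0.0017], [35, 0, 14, 8, -0.002, -0.004, 0.0017], [35, 0, 14, 8, -0.002, -0.004, 0.0017], [35, 0, 12, 8, -0.002, -0.004, 0.0017], [35, 0, 7, 5, -0.002, -0.004, 0], [35, 0, 3, 2, 0, 0, 0], [35, 0, 0, 0, 0, 0, 0], [35, 0, 0, 0, 0, 0, 0], [35, 0, 0, 0, 0, 0, 0]]]}}

```text
t: 51.2
position: [0.4334, 0.3634, 0.1699]
eef_rot: [-0.159, -3.131, 0.015]
ft_force: [-0.2, -0.3, 0.9]
width: 0.343
```

Run:
```python
from h import *
s=st();plan([.432,.3746,.093],np.radians(84.0),1)
```

```text
t 51.2 pos [0.4334 0.3634 0.1699] yaw 84.2 zax [-0.007 -0.009 -1.   ] F [-0.2 -0.3  0.9] w 0.343 q7 0.67
n 1 row: [2.3, 11.33, 76.88] [-0.0097, -0.0062, 0.0035] speed mm 77.7 deg 0.7
```

Request:
{"api": "arm_command", "payload": {"commands": [[[35, 1, 4, 2, -0.004, -0.003, 0.002], [35, 1, 4, 4, -0.004, -0.003, 0.001], [35, 0, 2.5, 8, -0.001, 0, 0], [35, 0, 0, 12, 0, 0, 0], [35, 0, 0, 13, 0, 0, 0], [35, 0, 0, 13, 0, 0, 0], [35, 0, 0, 10, 0, 0, 0], [35, 0, 0, 4, 0, 0, 0], [35, 0, 0, 1, 0, 0, 0], [35, 0, 0, 0, 0, 0, 0]]]}}

```text
t: 52.03
position: [0.434, 0.3746, 0.0998]
eef_rot: [0.169, 3.133, 0.006]
ft_force: [0.5, 0.4, -0.1]
width: 0.354
```

Run:
```python
from h import *
s=st();plan([.432,.3746,.093],np.radians(84.0),1)
```

```text
t 52.03 pos [0.434  0.3746 0.0998] yaw 83.83 zax [ 0.004  0.004 -1.   ] F [ 0.5  0.4 -0.1] w 0.354 q7 0.65
n 1 row: [1.97, -0.24, 6.75] [0.0042, 0.004, -0.003] speed mm 7.0 deg 0.4
```

Request:
{"api": "arm_command", "payload": {"commands": [[[35, 1, 0, 3, 0.002, 0.002, -0.002], [35, 1, 0, 2, 0.002, 0.002, 0], [35, 0, 0, 1, 0, 0, 0], [35, 0, 0, 0, 0, 0, 0], [0, 0, 0, 0, 0, 0, 0], [0, 0, 0, 0, 0, 0, 0], [0, 0, 0, 0, 0, 0, 0], [0, 0, 0, 0, 0, 0, 0], [0, 0, 0, 0, 0, 0, 0], [0, 0, 0, 0, 0, 0, 0]]]}}

```text
t: 52.87
position: [0.4325, 0.3756, 0.0953]
eef_rot: [0.166, 3.135, 0.004]
ft_force: [-0.1, 1.2, -1.8]
width: 0.101
```

Request:
{"api": "arm_command", "payload": {"commands": [[[0, 0, 0, -8, 0, 0, 0], [0, 0, 0, -15, 0, 0, 0], [0, 0, 0, -20, 0, 0, 0], [0, 0, 0, -20, 0, 0, 0], [0, 0, 0, -20, 0, 0, 0], [0, 0, 0, -20, 0, 0, 0], [0, 0, 0, -20, 0, 0, 0], [0, 0, 0, -15, 0, 0, 0], [0, -4, -15, -4, 0, 0, -0.005], [0, -4, -20, 0, 0, 0, -0.005]]]}}

```text
t: 53.7
position: [0.4341, 0.3419, 0.2475]
eef_rot: [-0.141, -3.137, -0.004]
ft_force: [0.6, -0.3, -2.0]
width: 0.102
```

Run:
```python
from h import *
s=st();plan([.4222,-.3654,.24],np.radians(92.65),20)
```

```text
t 53.7 pos [0.4341 0.3419 0.2475] yaw 84.85 zax [-0.001  0.003 -1.   ] F [ 0.6 -0.3 -2. ] w 0.102 q7 0.72
n 20 row: [-0.18, -35.4, 0.33] [0.0001, -0.0, -0.0068] speed mm 35.4 deg 0.4
```

Request:
{"api": "arm_command", "payload": {"commands": [[[0, -6, -25, -1, 0, 0, -0.007], [0, -7, -34, -1, 0, 0, -0.007], [0, -7, -34, -1, 0, 0, -0.007], [0, -7, -34, -1, 0, 0, -0.007], [0, -7, -34, -1, 0, 0, -0.007], [0, -7, -34, 0, 0, 0, -0.007], [0, -7, -34, 0, 0, 0, -0.007], [0, -5, -34, 0, 0, 0, -0.007], [0, 0, -34, 0, 0, 0, -0.007], [0, 2, -34, 0, 0, 0, -0.007]]]}}

```text
t: 54.53
position: [0.4668, -0.0018, 0.2578]
eef_rot: [0.01, 3.136, 0.014]
ft_force: [0.7, -0.3, -2.3]
width: 0.103
```

Request:
{"api": "arm_command", "payload": {"commands": [[[0, 4, -34, 0, 0, 0, -0.007], [0, 5, -34, 0, 0, 0, -0.007], [0, 5, -34, 0, 0, 0, -0.007], [0, 5, -34, 0, 0, 0, -0.007], [0, 5, -34, 0, 0, 0, -0.007], [0, 5, -34, 0, 0, 0, -0.007], [0, 5, -34, 0, 0, 0, -0.007], [0, 5, -30, 0, 0, 0, -0.007], [0, 2, -18, 0, 0, 0, -0.003], [0, 0, -8, 0, 0, 0, 0]]]}}

```text
t: 55.37
position: [0.4241, -0.317, 0.2616]
eef_rot: [-0.076, 3.128, 0.009]
ft_force: [0.0, 0.7, -2.5]
width: 0.1
```

Run:
```python
from h import *
s=st();plan([.4222,-.3654,.185],np.radians(92.65),6)
```

```text
t 55.37 pos [ 0.4241 -0.317   0.2616] yaw 92.8 zax [ 0.012  0.006 -1.   ] F [ 0.   0.7 -2.5] w 0.1 q7 2.28
n 6 row: [0.78, -8.08, 12.74] [0.001, 0.0021, 0.0004] speed mm 15.1 deg 0.1
```

Request:
{"api": "arm_command", "payload": {"commands": [[[0, 0.8, -9, 6, 0.001, 0.002, 0], [0, 0.8, -9, 12, 0.001, 0.002, 0], [0, 0.8, -9, 12, 0.001, 0.002, 0], [0, 0.8, -8, 12, 0.001, 0.002, 0], [0, 0.8, -6, 12, 0.001, 0.002, 0], [0, 0, -3, 10, 0, 0.002, 0], [0, 0, 0, 5, 0, 0, 0], [0, 0, 0, 2, 0, 0, 0], [0, 0, 0, 0, 0, 0, 0], [0, 0, 0, 0, 0, 0, 0]]]}}

```text
t: 56.2
position: [0.4244, -0.3578, 0.1809]
eef_rot: [0.087, -3.137, -0.011]
ft_force: [-0.4, -0.6, -2.4]
width: 0.102
```

Run:
```python
from h import *
s=st();plan([.4222,-.3654,.165],np.radians(92.65),1)
```

```text
t 56.2 pos [ 0.4244 -0.3578  0.1809] yaw 93.19 zax [-0.004  0.007 -1.   ] F [-0.4 -0.6 -2.4] w 0.102 q7 2.37
n 1 row: [2.52, -7.51, 15.87] [0.0068, -0.0032, 0.0094] speed mm 17.7 deg 0.7
```

Request:
{"api": "arm_command", "payload": {"commands": [[[0, 1, -3, 2, 0.003, -0.001, 0.004], [0, 1, -3, 4, 0.003, -0.001, 0.004], [0, 0.5, -1.5, 5, 0.001, -0.001, 0.001], [0, 0, 0, 4, 0, 0, 0], [0, 0, 0, 2, 0, 0, 0], [0, 0, 0, 0, 0, 0, 0], [0, 0, 0, 0, 0, 0, 0], [0, 0, 0, 0, 0, 0, 0], [0, 0, 0, 0, 0, 0, 0], [0, 0, 0, 0, 0, 0, 0]]]}}

```text
t: 57.03
position: [0.4232, -0.366, 0.1642]
eef_rot: [-0.073, 3.137, -0.004]
ft_force: [0.0, -0.2, -1.8]
width: 0.107
```

Run:
```python
from h import *
s=st();plan([.4222,-.3654,.158],np.radians(92.65),1)
```

```text
t 57.03 pos [ 0.4232 -0.366   0.1642] yaw 92.68 zax [ 0.004 -0.003 -1.   ] F [ 0.  -0.2 -1.8] w 0.107 q7 2.38
n 1 row: [1.0, 0.68, 6.22] [-0.0029, 0.0035, 0.0006] speed mm 6.3 deg 0.3
```

Request:
{"api": "arm_command", "payload": {"commands": [[[0, 0.5, 0.6, 1, -0.002, 0.002, 0], [0, 0.4, 0.1, 2, -0.001, 0.001, 0], [0, 0, 0, 3, 0, 0, 0], [0, 0, 0, 5, 0, 0, 0], [0, 0, 0, 5, 0, 0, 0], [0, 0, 0, 5, 0, 0, 0], [0, 0, 0, 5, 0, 0, 0], [0, 0, 0, 3, 0, 0, 0], [0, 0, 0, 1, 0, 0, 0], [0, 0, 0, 0, 0, 0, 0]]]}}

```text
t: 57.87
position: [0.4221, -0.365, 0.1304]
eef_rot: [0.074, -3.14, -0.001]
ft_force: [-0.6, 0.8, -1.6]
width: 0.102
```

Run:
```python
from h import *
s=st();plan([.4222,-.3654,.0955],np.radians(92.65),1)
```

```text
t 57.87 pos [ 0.4221 -0.365   0.1304] yaw 92.7 zax [-0.     0.001 -1.   ] F [-0.6  0.8 -1.6] w 0.102 q7 2.4
n 1 row: [-0.06, -0.4, 34.92] [0.0009, -0.0003, 0.0008] speed mm 34.9 deg 0.1
```

Request:
{"api": "arm_command", "payload": {"commands": [[[0, 0, -0.3, 4, 0, 0, 0], [0, 0, 0, 6, 0, 0, 0], [0, 0, 0, 6, 0, 0, 0], [0, 0, 0, 6, 0, 0, 0], [0, 0, 0, 4, 0, 0, 0], [0, 0, 0, 2, 0, 0, 0], [0, 0, 0, 1.5, 0, 0, 0], [0, 0, 0, 1, 0, 0, 0], [0, 0, 0, 0, 0, 0, 0], [0, 0, 0, 0, 0, 0, 0]]]}}

```text
t: 58.7
position: [0.4223, -0.3655, 0.0966]
eef_rot: [0.074, -3.14, -0.001]
ft_force: [-0.3, 0.4, -2.8]
width: 0.102
```

Run:
```python
from h import *
s=st()
```

```text
t 58.7 pos [ 0.4223 -0.3655  0.0966] yaw 92.69 zax [-0.     0.001 -1.   ] F [-0.3  0.4 -2.8] w 0.102 q7 2.41
```

Lower ~1.5 mm more, release, rise, look, travel.

Request:
{"api": "arm_command", "payload": {"commands": [[[0, 0, 0, 1, 0, 0, 0], [0, 0, 0, 1, 0, 0, 0], [0, 0, 0, 0, 0, 0, 0], [25, 0, 0, 0, 0, 0, 0], [25, 0, 0, 0, 0, 0, 0], [25, 0, 0, 0, 0, 0, 0], [25, 0, 0, 0, 0, 0, 0], [25, 0, 0, 0, 0, 0, 0], [25, 0, 0, -6, 0, 0, 0], [25, 0, 0, -12, 0, 0, 0]]]}}

```text
t: 59.53
position: [0.4224, -0.3657, 0.1131]
eef_rot: [-0.074, 3.141, 0.001]
ft_force: [-0.8, 0.0, -0.7]
width: 0.245
```

Request:
{"api": "arm_command", "payload": {"commands": [[[30, 0, 0, -20, 0, 0, 0], [30, 0, 0, -20, 0, 0, 0], [30, 0, 0, -20, 0, 0, 0], [30, 0, 0, -20, 0, 0, 0], [30, 0, 0, -20, 0, 0, 0], [30, -5, 8, -15, 0, 0, 0], [30, -7, 10, -8, 0, 0, 0], [30, -7, 10, -3, 0, 0, 0], [30, -5, 6, 0, 0, 0, 0], [30, 0, 0, 0, 0, 0, 0]]]}}

```text
t: 60.37
position: [0.4447, -0.3307, 0.2522]
eef_rot: [-0.069, 3.137, -0.004]
ft_force: [-0.1, 0.2, -0.0]
width: 0.303
```

Run:
```python
from h import *
s=st();c,p,d=look("wrist","w20");boards(c,p,d,(.28,.6),(-.46,-.28))
plan([.4396,.4148,.24],np.radians(84.8),24)
```

```text
t 60.37 pos [ 0.4447 -0.3307  0.2522] yaw 92.5 zax [ 0.004 -0.003 -1.   ] F [-0.1  0.2 -0. ] w 0.303 q7 2.28
board px 3266 z 0.1176 ctr [ 424.9 -406.7] [197.9  12.3] meanline pt [ 415.5 -407.3] ang 2.59
board px 2585 z 0.1176 ctr [ 408.  -366.9] [166.1  10.8] meanline pt [ 401.4 -367.2] ang 2.7
n 24 row: [0.93, 31.1, 0.45] [-0.0001, 0.0002, 0.0056] speed mm 31.1 deg 0.3
```

Request:
{"api": "arm_command", "payload": {"commands": [[[35, -3, 20, -1, 0, 0, 0.006], [35, -4, 33, -1, 0, 0, 0.006], [35, -4, 33, -1, 0, 0, 0.006], [35, -4, 33, -1, 0, 0, 0.006], [35, -3, 33, -1, 0, 0, 0.006], [35, 0, 33, -1, 0, 0, 0.006], [35, 0, 33, -1, 0, 0, 0.006], [35, 0, 33, -1, 0, 0, 0.006], [35, 0, 33, -1, 0, 0, 0.006], [35, 2, 33, -1, 0, 0, 0.005]]]}}

```text
t: 61.25
position: [0.4519, -0.0167, 0.2555]
eef_rot: [-0.064, -3.135, 0.016]
ft_force: [1.5, 0.2, -0.7]
width: 0.355
```

Request:
{"api": "arm_command", "payload": {"commands": [[[35, 3, 33, -1, 0, 0, 0.005], [35, 3, 33, -1, 0, 0, 0.005], [35, 3, 33, -1, 0, 0, 0.005], [35, 3, 33, -1, 0, 0, 0.005], [35, 3, 33, -1, 0, 0, 0.005], [35, 3, 33, -1, 0, 0, 0.005], [35, 3, 33, -1, 0, 0, 0.005], [35, 3, 33, -1, 0, 0, 0.005], [35, 3, 33, 0, 0, 0, 0.005], [35, 2, 18, 0, 0, 0, 0.003]]]}}

```text
t: 62.08
position: [0.4412, 0.309, 0.2558]
eef_rot: [-0.154, -3.127, 0.025]
ft_force: [-0.3, -1.7, 0.8]
width: 0.35
```

Run:
```python
from h import *
s=st();plan([.4396,.4148,.165],np.radians(84.8),6)
```

```text
t 62.08 pos [0.4412 0.309  0.2558] yaw 84.36 zax [-0.012 -0.016 -1.   ] F [-0.3 -1.7  0.8] w 0.35 q7 0.77
n 6 row: [1.85, 17.66, 15.0] [-0.0028, -0.0017, -0.0013] speed mm 23.2 deg 0.2
```

Request:
{"api": "arm_command", "payload": {"commands": [[[35, 1.5, 16, 6, -0.003, -0.002, -0.001], [35, 1.5, 16, 12, -0.003, -0.002, -0.001], [35, 1.5, 16, 13, -0.003, -0.002, -0.001], [35, 1.5, 16, 13, -0.003, -0.002, -0.001], [35, 1, 14, 13, -0.003, -0.002, -0.001], [35, 0, 9, 13, -0.001, 0, 0], [35, 0, 4, 7, 0, 0, 0], [35, 0, 1, 3, 0, 0, 0], [35, 0, 0, 0, 0, 0, 0], [35, 0, 0, 0, 0, 0, 0]]]}}

```text
t: 62.92
position: [0.4438, 0.4017, 0.1606]
eef_rot: [-0.151, -3.134, 0.014]
ft_force: [-0.3, 0.0, -0.5]
width: 0.349
```

Run:
```python
from h import *
s=st();plan([.4396,.4148,.093],np.radians(84.8),1)
```

```text
t 62.92 pos [0.4438 0.4017 0.1606] yaw 84.5 zax [-0.004 -0.009 -1.   ] F [-0.3  0.  -0.5] w 0.349 q7 0.65
n 1 row: [5.32, 12.96, 67.57] [-0.009, -0.0036, -0.0053] speed mm 69.0 deg 0.6
```

Request:
{"api": "arm_command", "payload": {"commands": [[[35, 2, 5, 1, -0.004, -0.002, -0.003], [35, 2, 5, 3, -0.004, -0.002, -0.002], [35, 1, 2.5, 6, -0.001, 0, 0], [35, 0, 0, 11, 0, 0, 0], [35, 0, 0, 13, 0, 0, 0], [35, 0, 0, 12, 0, 0, 0], [35, 0, 0, 8, 0, 0, 0], [35, 0, 0, 4, 0, 0, 0], [35, 0, 0, 1, 0, 0, 0], [35, 0, 0, 0, 0, 0, 0]]]}}

```text
t: 63.75
position: [0.4419, 0.4167, 0.1023]
eef_rot: [0.145, 3.131, 0.012]
ft_force: [-0.3, -0.5, 0.7]
width: 0.354
```

Run:
```python
from h import *
s=st();plan([.4396,.4148,.093],np.radians(84.8),1)
```

```text
t 63.75 pos [0.4419 0.4167 0.1023] yaw 84.69 zax [ 0.007  0.007 -1.   ] F [-0.3 -0.5  0.7] w 0.354 q7 0.63
n 1 row: [2.15, -2.12, 9.25] [0.008, 0.0066, -0.002] speed mm 9.7 deg 0.6
```

Request:
{"api": "arm_command", "payload": {"commands": [[[35, 1, -1, 3, 0.004, 0.003, -0.001], [35, 1, -1, 3, 0.004, 0.003, -0.001], [35, 0, 0, 2, 0, 0, 0], [35, 0, 0, 0, 0, 0, 0], [0, 0, 0, 0, 0, 0, 0], [0, 0, 0, 0, 0, 0, 0], [0, 0, 0, 0, 0, 0, 0], [0, 0, 0, 0, 0, 0, 0], [0, 0, 0, 0, 0, 0, 0], [0, 0, 0, 0, 0, 0, 0]]]}}

```text
t: 64.58
position: [0.4403, 0.4156, 0.0954]
eef_rot: [0.142, 3.136, 0.003]
ft_force: [0.6, 0.2, -0.9]
width: 0.104
```

Request:
{"api": "arm_command", "payload": {"commands": [[[0, 0, 0, -8, 0, 0, 0], [0, 0, 0, -15, 0, 0, 0], [0, 0, 0, -20, 0, 0, 0], [0, 0, 0, -20, 0, 0, 0], [0, 0, 0, -20, 0, 0, 0], [0, 0, 0, -20, 0, 0, 0], [0, 0, 0, -20, 0, 0, 0], [0, 0, 0, -15, 0, 0, 0], [0, -4, -15, -4, 0, 0, -0.005], [0, -4, -20, 0, 0, 0, -0.005]]]}}

```text
t: 65.42
position: [0.4421, 0.3817, 0.2474]
eef_rot: [-0.118, -3.138, -0.002]
ft_force: [0.6, -0.0, -1.3]
width: 0.106
```

Run:
```python
from h import *
s=st();plan([.4203,-.3236,.24],np.radians(92.65),20)
```

```text
t 65.42 pos [0.4421 0.3817 0.2474] yaw 85.7 zax [-0.001  0.001 -1.   ] F [ 0.6 -0.  -1.3] w 0.106 q7 0.7
n 20 row: [0.58, -35.3, 0.35] [0.0001, -0.0001, -0.0061] speed mm 35.3 deg 0.3
```

Request:
{"api": "arm_command", "payload": {"commands": [[[0, -6, -25, -1, 0, 0, -0.006], [0, -7, -34, -1, 0, 0, -0.006], [0, -7, -34, -1, 0, 0, -0.006], [0, -7, -34, -1, 0, 0, -0.006], [0, -7, -34, -1, 0, 0, -0.006], [0, -7, -34, 0, 0, 0, -0.006], [0, -7, -34, 0, 0, 0, -0.006], [0, -5, -34, 0, 0, 0, -0.006], [0, 0, -34, 0, 0, 0, -0.006], [0, 2, -34, 0, 0, 0, -0.006]]]}}

```text
t: 66.25
position: [0.4778, 0.0381, 0.2579]
eef_rot: [0.004, 3.137, 0.011]
ft_force: [-0.5, -0.9, -2.4]
width: 0.105
```

Request:
{"api": "arm_command", "payload": {"commands": [[[0, 5, -34, 0, 0, 0, -0.006], [0, 6, -34, 0, 0, 0, -0.006], [0, 6, -34, 0, 0, 0, -0.006], [0, 6, -34, 0, 0, 0, -0.006], [0, 6, -34, 0, 0, 0, -0.006], [0, 5, -34, 0, 0, 0, -0.006], [0, 5, -34, 0, 0, 0, -0.006], [0, 5, -30, 0, 0, 0, -0.006], [0, 2, -18, 0, 0, 0, -0.003], [0, 0, -8, 0, 0, 0, 0]]]}}

```text
t: 67.08
position: [0.4296, -0.2775, 0.2624]
eef_rot: [-0.067, 3.13, 0.007]
ft_force: [-0.4, 0.5, -2.2]
width: 0.103
```

Run:
```python
from h import *
s=st();plan([.4203,-.3236,.18],np.radians(92.65),6)
```

```text
t 67.08 pos [ 0.4296 -0.2775  0.2624] yaw 92.47 zax [ 0.01   0.004 -1.   ] F [-0.4  0.5 -2.2] w 0.103 q7 2.19
n 6 row: [1.96, -7.63, 13.71] [0.0007, 0.0018, -0.0005] speed mm 15.8 deg 0.1
```

Request:
{"api": "arm_command", "payload": {"commands": [[[0, 1.8, -9, 6, 0.001, 0.001, 0], [0, 1.8, -9, 12, 0.001, 0.001, 0], [0, 1.8, -9, 12, 0.001, 0.001, 0], [0, 1.8, -9, 12, 0.001, 0.001, 0], [0, 1.8, -8, 12, 0.001, 0.001, 0], [0, 0, -4, 10, 0, 0, 0], [0, 0, -1, 5, 0, 0, 0], [0, 0, 0, 2, 0, 0, 0], [0, 0, 0, 0, 0, 0, 0], [0, 0, 0, 0, 0, 0, 0]]]}}

```text
t: 67.92
position: [0.4258, -0.323, 0.1878]
eef_rot: [-0.077, 3.133, 0.005]
ft_force: [0.7, -0.4, -2.5]
width: 0.103
```

Run:
```python
from h import *
s=st();plan([.4203,-.3238,.165],np.radians(92.65),1)
```

```text
t 67.92 pos [ 0.4258 -0.323   0.1878] yaw 92.81 zax [ 0.007  0.003 -1.   ] F [ 0.7 -0.4 -2.5] w 0.103 q7 2.31
n 1 row: [5.58, -0.58, 22.74] [0.0028, 0.0076, 0.0027] speed mm 23.4 deg 0.5
```

Request:
{"api": "arm_command", "payload": {"commands": [[[0, 2, -0.3, 3, 0.001, 0.003, 0.001], [0, 2, -0.3, 6, 0.001, 0.003, 0.001], [0, 1, 0, 6, 0, 0.001, 0], [0, 0, 0, 4, 0, 0, 0], [0, 0, 0, 2, 0, 0, 0], [0, 0, 0, 0, 0, 0, 0], [0, 0, 0, 0, 0, 0, 0], [0, 0, 0, 0, 0, 0, 0], [0, 0, 0, 0, 0, 0, 0], [0, 0, 0, 0, 0, 0, 0]]]}}

```text
t: 68.75
position: [0.4218, -0.323, 0.1663]
eef_rot: [-0.076, 3.138, -0.001]
ft_force: [0.0, -0.1, -2.0]
width: 0.099
```

Run:
```python
from h import *
s=st();plan([.4203,-.3238,.16],np.radians(92.65),1)
```

```text
t 68.75 pos [ 0.4218 -0.323   0.1663] yaw 92.78 zax [ 0.003 -0.    -1.   ] F [ 0.  -0.1 -2. ] w 0.099 q7 2.31
n 1 row: [1.52, -0.72, 6.33] [-0.0005, 0.0028, 0.0023] speed mm 6.6 deg 0.2
```

Request:
{"api": "arm_command", "payload": {"commands": [[[0, 0.8, -0.5, 1, 0, 0.002, 0.002], [0, 0.5, -0.2, 2, 0, 0.001, 0], [0, 0, 0, 4, 0, 0, 0], [0, 0, 0, 5, 0, 0, 0], [0, 0, 0, 5, 0, 0, 0], [0, 0, 0, 5, 0, 0, 0], [0, 0, 0, 5, 0, 0, 0], [0, 0, 0, 3, 0, 0, 0], [0, 0, 0, 1, 0, 0, 0], [0, 0, 0, 0, 0, 0, 0]]]}}

```text
t: 69.58
position: [0.4202, -0.3238, 0.1315]
eef_rot: [0.073, -3.14, 0.0]
ft_force: [-0.2, 0.1, -2.3]
width: 0.1
```

Run:
```python
from h import *
s=st();plan([.4203,-.3237,.0955],np.radians(92.65),1)
```

```text
t 69.58 pos [ 0.4202 -0.3238  0.1315] yaw 92.66 zax [-0.001 -0.    -1.   ] F [-0.2  0.1 -2.3] w 0.1 q7 2.33
n 1 row: [-0.07, 0.1, 36.03] [-0.0002, -0.0009, 0.0001] speed mm 36.0 deg 0.1
```

Request:
{"api": "arm_command", "payload": {"commands": [[[0, 0, 0, 4, 0, 0, 0], [0, 0, 0, 6, 0, 0, 0], [0, 0, 0, 6, 0, 0, 0], [0, 0, 0, 6, 0, 0, 0], [0, 0, 0, 5, 0, 0, 0], [0, 0, 0, 2.5, 0, 0, 0], [0, 0, 0, 1.5, 0, 0, 0], [0, 0, 0, 1, 0, 0, 0], [0, 0, 0, 0, 0, 0, 0], [0, 0, 0, 0, 0, 0, 0]]]}}

```text
t: 70.42
position: [0.4204, -0.3239, 0.0959]
eef_rot: [0.073, -3.14, 0.0]
ft_force: [0.2, 0.3, -1.2]
width: 0.108
```

Run:
```python
from h import *
s=st()
```

```text
t 70.42 pos [ 0.4204 -0.3239  0.0959] yaw 92.66 zax [-0.001 -0.    -1.   ] F [ 0.2  0.3 -1.2] w 0.108 q7 2.34
```

Request:
{"api": "arm_command", "payload": {"commands": [[[0, 0, 0, 1, 0, 0, 0], [0, 0, 0, 0.5, 0, 0, 0], [0, 0, 0, 0, 0, 0, 0], [25, 0, 0, 0, 0, 0, 0], [25, 0, 0, 0, 0, 0, 0], [25, 0, 0, 0, 0, 0, 0], [25, 0, 0, 0, 0, 0, 0], [25, 0, 0, 0, 0, 0, 0], [25, 0, 0, -6, 0, 0, 0], [25, 0, 0, -12, 0, 0, 0]]]}}

```text
t: 71.25
position: [0.4206, -0.3243, 0.1137]
eef_rot: [0.072, -3.141, 0.001]
ft_force: [-0.2, -0.1, 0.5]
width: 0.246
```

Request:
{"api": "arm_command", "payload": {"commands": [[[25, 0, 0, -20, 0, 0, 0], [25, 0, 0, -20, 0, 0, 0], [25, 0, 0, -20, 0, 0, 0], [25, 0, 0, -20, 0, 0, 0], [25, 0, 0, -20, 0, 0, 0], [30, -10, 0, -15, 0, 0, 0], [30, -20, 0, -8, 0, 0, 0], [30, -20, 0, -3, 0, 0, 0], [30, -10, 0, 0, 0, 0, 0], [30, 0, 0, 0, 0, 0, 0]]]}}

```text
t: 72.08
position: [0.4809, -0.3221, 0.2529]
eef_rot: [-0.067, 3.138, -0.005]
ft_force: [0.1, 1.4, -0.7]
width: 0.301
```

Request:
{"api": "arm_command", "payload": {"commands": [[[30, 0, 15, 0, 0, 0, 0], [30, 0, 25, 0, 0, 0, 0], [30, 0, 25, 0, 0, 0, 0], [30, 0, 25, 0, 0, 0, 0], [30, 0, 10, 0, 0, 0, 0], [30, 0, 0, 0, 0, 0, 0], [30, 0, 0, 0, 0, 0, 0], [30, 0, 0, 0, 0, 0, 0], [30, 0, 0, 0, 0, 0, 0], [30, 0, 0, 0, 0, 0, 0]]]}}

```text
t: 72.92
position: [0.467, -0.2199, 0.2489]
eef_rot: [0.057, -3.134, 0.004]
ft_force: [0.3, -0.3, 0.0]
width: 0.3
```

Run:
```python
from h import *
s=st();c,p,d=look("wrist","w21");boards(c,p,d,(.28,.6),(-.46,-.28))
c,q,d=look("top","t21");boards(c,q,d,(.28,.6),(-.46,-.28))
for z,r in((.059,.1),(.0735,.1),(.088,.1)):ring(c,q,d,(.6577,-.0257),z,r,.005)
c3,q3,d3=look("side","s21")
cv2.imwrite("pics/fin.png",np.hstack([cv2.resize(q,(400,300)),cv2.resize(q3,(400,300))])[:,:,::-1])
```

```text
t 72.92 pos [ 0.467  -0.2199  0.2489] yaw 92.09 zax [-0.007 -0.003 -1.   ] F [ 0.3 -0.3  0. ] w 0.3 q7 2.04
board px 4600 z 0.1174 ctr [ 424.6 -404.3] [197.6  16.2] meanline pt [ 415.5 -405.2] ang 2.64
board px 3804 z 0.1176 ctr [ 421.4 -322.4] [198.   13.3] meanline pt [ 412.  -323.2] ang 2.63
board px 4178 z 0.1175 ctr [ 424.  -363.5] [197.8  14.8] meanline pt [ 414.8 -364.4] ang 2.7
ring [ 0.6551 -0.0246  0.077 ] n 333 octants [32 27 45 42 44 40 47 56]
ring [ 0.6545 -0.026   0.0679] n 327 octants [41 38 40 42 46 39 42 39]
ring [ 0.6571 -0.03    0.0481] n 228 octants [28 26 27 29 38 29 26 25]
```

View pics/fin.png

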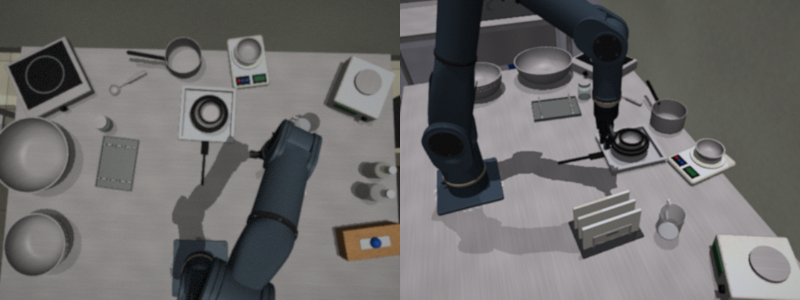

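Run:
```python
from h import *
c,p,d=look("top","t22");W=cloud(c,d);r=np.hypot(W[...,0]-.6571,W[...,1]+.029);m=(r<.056)&(W[...,2]>.08)&(p.max(2)<70);X=W[m]
k=np.linalg.lstsq(np.c_[X[:,:2]-[.6571,-.029],np.ones(len(X))],X[:,2],rcond=None)[0];print(len(X),k)
if abs(k[2]-.0875)<.004 and np.hypot(*k[:2])<.05: print(finish_job())
```

```text
265 [ 0.00540409 -0.0047746   0.08617223]
the job is handed in; nothing more can be done
None
```

The job is done and handed in at about 73 s of robot time. The finish call reports no verdict.

- **Covers:** Three covers were present: 164, 144 and 104 mm (cover3 was absent). They are nested upside down in the tray, largest at the bottom. In the last checks their rims were at about 59, 73.5 and 87 mm, as full nesting requires. They lay about 5 mm or less apart in the top view, and the smallest was level.
- **Boards:** All three boards are in the rack, one per slot and upright. Their top edges measured 117.5 mm, which matches standing on the base. They lie parallel to the slots, with their ends inside the base.
- **Rest of the bench:** The last pictures show the drainer empty and nothing else visibly moved.

My first attempt to pinch cover1 closed on air just above its rim; I lowered the gripper and regrasped it. In the last top view the smallest cover sat about 4–5 mm off the other two. An earlier close wrist view had put it within 1.5 mm. That is within what the knob allows, so I left it.

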